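# Set up the bench for sectioning

### The arm

A 7-joint arm with a two-finger parallel gripper is mounted at the origin on the work surface. World frame = base frame: x ahead of the robot, y to its left, z up, the work surface at z = 0. Lengths are in m, angles in rad, forces in N, time in s.
With the tool pointing down it reaches from about 0.425 to 0.925 m from the base axis. Payload 6.8 kg.
Tool frame: the origin (TCP) lies at the very end of the fingers, on their centre line; the grasp point (between the pads) lies bot.grip_depth behind it (bot.grip_depth is the distance from the TCP to the grasp point, in m); z points along the fingers, y is the line along which they close (so a half turn about z gives the same grasp; the last joint's range is limited). The gripper opens to 85 mm and grips with 20 to 120 N. Pads are 22 mm wide; open, the fingers measure 114 mm over their backs; the gripper's body (76 mm by 85 mm) begins 54 mm behind the grasp point. The pads swing forward as they close: fully open they stand 13 mm farther back than shut.
Start: joints at [1.162, 0.477, 0.022, 1.555, -0.011, 1.109, -0.083], TCP at [0.2, -0.645, 0.231] pointing down, gripper open.
Joint ranges: [-2.96, 2.96], [-0.34, 2.1], [-1.41, 1.46], [0.24, 2.44], [-1.37, 4.51], [0.17, 1.92], [-2.96, 2.96]. Speed limits (rad/s): [2.39, 2.39, 3.14, 3.14, 3.14, 3.14, 3.14].

### API

Orientations are given as a unit quaternion [w, x, y, z].
In Python, from station import bot gives the robot as it stands.
- The arm moves only by the tool send_rows, never from a script. Its arguments are lists of equal length, an entry for each row: "slide": the shift along the tool's x, y, z in mm, a list of three; "roll": the turn about the tool's z in degrees; "claw": the opening, from 0 (shut) to 1 (fully open). A call has exactly 8 rows; each row is the pose to reach, as a shift and turn from the pose commanded when the call began, along the tool's axes at that moment; what a row does not reach only later rows make up. A row lasts 1/12 s, in which the tool goes at most 41.7 mm and 7.16 degrees, less where a joint would pass 70% of its speed; a pose out of reach is approached as far as the arm can. A call with a gripper value outside its range is refused whole. The fingers move at their own pace and stop on an object; "force" is the grip in N (left out, the last holds). Time passes only in rows, so rows that repeat a pose let the fingers close, or fill a call up. It gives the time, the measured TCP pose, the force, the opening and the grip force at its end, in the units of the state.
- bot.get_obs(): the state, without advancing time (a new reading comes with each control period).
- bot.read_camera(name): name is "side" or "top" or "wrist"; returns the picture (420x560x3 uint8, red, green, blue); there is no depth.
- bot.camera_model(name): a dict with "camera_matrix" (3x3 intrinsics, pixels), "D" ([k1, k2, p1, p2, k3] as OpenCV has them; the pictures are not rectified), "camera_from_world" (4x4, takes a point from world to camera coordinates). Camera axes: x right, y down, z forward; pixel columns grow to the right and rows downward; lengths in m; the calibration is good to about 2 mm. A picture is of the moment at which its call begins: read the wrist's pose just before it. camera_model takes no time and is no camera call; for the wrist camera it gives the pose at the moment of the call.
- bot.hand_in(): hands the job in; it is judged then, once.
The state is a dict: "t": time; "q": joint angles; "joint_vel": joint speeds; "joint_torque": joint torques, N m; "eef_pos": TCP position; "tool_rot": TCP orientation; "contact_force": force on the tool from outside, world axes, zero at the start; "torque": the same for the moment, N m; "gripper_width": opening from 0.0 (shut) to 1.0 (fully open); "grasp_force": force on a finger pad.
Only numpy, scipy, OpenCV 4.12 (cv2) and the standard library are available. Lean on these libraries where they do the work, as an engineer would, in place of code of your own. Each camera call takes 0.05 s, during which the arm holds its last target. There are 200 camera calls.

### The job

Get the bench ready for cutting sections: line up all the tissue blocks on the cold plate in one straight, even row, each lying flat with its wax up, square on a printed place of its own, starting at the red place and leaving no place empty between blocks. Slip the green tape roll down onto the spindle of its stand until it rests on the base, and take the yellow cap off the bottle and set it, open side down, flat in the black cap holder. Leave the bottle standing open where it is, and do not disturb the amber jar, the slide box or the brush.

Things in the scene. Friction and masses are not known exactly. Their poses are not given: they have to be found in the camera images.
- plate: fixed flat dark grey cold plate, 260 (x) x 300 (y) x 4 mm thick, on the bench; origin at the centre of its underside. Six printed rectangles, each 46 mm long along the plate's x and 32 mm wide, form a row along the plate's y at x = +80 mm, 40 mm centre to centre, the first (y = +100 mm) red, the others light blue (print only, no relief)
- place1 (a point): centre, on the plate's top surface, of the 1st (red) printed place in the row, the end place at the robot's left; axes as the plate
- place2 (a point): centre, on the plate's top surface, of the 2nd printed place in the row; axes as the plate
- place3 (a point): centre, on the plate's top surface, of the 3rd printed place in the row; axes as the plate
- place4 (a point): centre, on the plate's top surface, of the 4th printed place in the row; axes as the plate
- place5 (a point): centre, on the plate's top surface, of the 5th printed place in the row; axes as the plate
- place6 (a point): centre, on the plate's top surface, of the 6th printed place in the row; axes as the plate
- block1: loose tissue block, 18 g: yellow plastic cassette 40 (x) x 28 (y) x 7 mm with cream wax 37 x 25 x 6 mm on top (13 mm in all) and a dark speck; origin at the centre of its underside, z up, x along its length. Starts on the plate. May be absent (4 to 6 are present). Any block may take any place, either way round, its length along the plate's x
- block2: loose tissue block, 18 g: green plastic cassette 40 (x) x 28 (y) x 7 mm with cream wax 37 x 25 x 6 mm on top (13 mm in all) and a dark speck; origin at the centre of its underside, z up, x along its length. Starts on the plate. May be absent (4 to 6 are present). Any block may take any place, either way round, its length along the plate's x
- block3: loose tissue block, 18 g: orange plastic cassette 40 (x) x 28 (y) x 7 mm with cream wax 37 x 25 x 6 mm on top (13 mm in all) and a dark speck; origin at the centre of its underside, z up, x along its length. Starts on the plate. May be absent (4 to 6 are present). Any block may take any place, either way round, its length along the plate's x
- block4: loose tissue block, 18 g: white plastic cassette 40 (x) x 28 (y) x 7 mm with cream wax 37 x 25 x 6 mm on top (13 mm in all) and a dark speck; origin at the centre of its underside, z up, x along its length. Starts on the plate. May be absent (4 to 6 are present). Any block may take any place, either way round, its length along the plate's x
- block5: loose tissue block, 18 g: pink plastic cassette 40 (x) x 28 (y) x 7 mm with cream wax 37 x 25 x 6 mm on top (13 mm in all) and a dark speck; origin at the centre of its underside, z up, x along its length. Starts on the plate. May be absent (4 to 6 are present). Any block may take any place, either way round, its length along the plate's x
- block6: loose tissue block, 18 g: light blue plastic cassette 40 (x) x 28 (y) x 7 mm with cream wax 37 x 25 x 6 mm on top (13 mm in all) and a dark speck; origin at the centre of its underside, z up, x along its length. Starts on the plate. May be absent (4 to 6 are present). Any block may take any place, either way round, its length along the plate's x
- stand: fixed tape stand: dark steel base disc 80 mm across, 12 mm high, with an upright steel spindle 18 mm across in its middle, its top tapered, 62 mm above the bench; origin at the centre of the base's underside
- stand_seat (a point): point on the spindle's axis at the top face of the base disc (12 mm above the bench), where the underside of the roll comes to rest
- roll: loose roll of green lab tape standing on the bench, axis vertical: 54 mm outside diameter, 36 mm high, bore 25 mm right through, 70 g; origin on its axis at its underside
- bottle: loose white plastic bottle with a blue band, standing upright: body 64 mm across to 80 mm high, shoulder up to 94 mm, then a neck 23 mm across up to 130 mm, about 450 g; origin at the centre of its underside
- cap: yellow cap set loosely (no thread) over the bottle's neck: 34 mm outside diameter, 34 mm high, open below, bore 27 mm and 30 mm deep; lifts straight off; origin on its axis at its lower, open rim, 100 mm above the bottle's underside at the start (top at 134 mm), z up. 20 g
- holder: fixed black cap holder: shallow round cup 64 mm across and 14 mm high, its recess 48 mm across and 8 mm deep; origin at the centre of its underside
- holder_floor (a point): centre of the floor of the holder's recess, 6 mm above the bench
- jar: bystander: loose amber jar, 56 mm across, 85 mm high; origin at the centre of its underside
- slidebox: bystander: loose green and white slide box 55 x 85 x 30 mm; origin at the centre of its underside
- brush: bystander: loose brush, 160 mm long, lying on the bench; leave it
There are look-alikes about, which are no part of the job. What is shaped like the block2 but purple is not meant. Leave any purple look-alike of the block1 alone.

How it is judged:
By the outcome, as a careful person would: the job done as asked, in the order asked, and still so for the second after the job is handed in, with the robot touching nothing.
Of block1, block2, block3, block4, block5, block6 only 4 to 6 are there at a start; the rules pass over those that are not, and their reading is None.
At some moment in a run one of block1, block2, block3, block4, block5, block6 may be knocked a few centimetres aside while the robot is not near it.
It also fails if it takes over 200 s, if anything falls off the work surface, if the arm or the gripper's body presses on something with over 40 N, if the wrist force passes 120 N, or if a joint passes its speed limit or range.

## Working session

There is one attempt and no reset: what is moved stays moved. The work goes in short steps, Python scripts to look and compute and a tool call to move; the robot and the scene stay as the last step left them, time stands still between calls to the robot, and variables do not carry over. Pictures are saved under pics/ and viewed, at most 14 in all, crops included, and the job is handed in when it is done.

Besides the shell and the picture viewer there is one more tool, called after ">>>" in YAML: its name, and indented under it one key for each argument. send_rows: Moves the arm, as the interface text tells. Its arguments: {"type":"object","properties":{"slide":{"type":"array","items":{"type":"array","items":{"type":"number"}}},"roll":{"type":"array","items":{"type":"number"}},"claw":{"type":"array","items":{"type":"number"}},"force":{"type":"number"}},"required":["slide","roll","claw"]}

```bash
ls; mkdir -p pics; cat > h.py <<'E'
import numpy as np, cv2, sys
from station import bot
from scipy.spatial.transform import Rotation as R
def snap(name,fn):
    m=bot.camera_model(name); im=bot.read_camera(name)
    np.savez(f'pics/{fn}.npz',im=im,K=m['camera_matrix'],D=m['D'],T=m['camera_from_world'])
    cv2.imwrite(f'pics/{fn}.png',cv2.cvtColor(im,cv2.COLOR_RGB2BGR)); return im,m
def load(fn):
    d=np.load(f'pics/{fn}.npz'); return d['im'],dict(camera_matrix=d['K'],D=d['D'],camera_from_world=d['T'])
def unproj(m,px,z):
    px=np.array(px,float).reshape(-1,1,2)
    u=cv2.undistortPoints(px,np.array(m['camera_matrix'],float),np.array(m['D'],float)).reshape(-1,2)
    T=np.array(m['camera_from_world']); Rm=T[:3,:3]; c=-Rm.T@T[:3,3]
    d=np.c_[u,np.ones(len(u))]@Rm
    return c+d*((z-c[2])/d[:,2])[:,None]
def proj(m,P):
    T=np.array(m['camera_from_world']); 
    return cv2.projectPoints(np.array(P,float).reshape(-1,3),cv2.Rodrigues(T[:3,:3])[0],T[:3,3],np.array(m['camera_matrix'],float),np.array(m['D'],float))[0].reshape(-1,2)
def crop(fn,x0,y0,x1,y1,s,out):
    im=cv2.imread(f'pics/{fn}.png')[y0:y1,x0:x1]
    cv2.imwrite(f'pics/{out}.png',cv2.resize(im,None,fx=s,fy=s,interpolation=cv2.INTER_CUBIC))
E
python3 - <<'E'
from h import *
o=bot.get_obs(); print({k:np.round(v,3) for k,v in o.items()}, bot.grip_depth)
print(np.round(R.from_quat(np.roll(o['tool_rot'],-1)).as_matrix(),3))
a,m=snap('top','top0'); b,m2=snap('side','side0')
for n in('top','side'):
    T=bot.camera_model(n)['camera_from_world'];print(n,np.round(-T[:3,:3].T@T[:3,3],3),np.round(T[:3,:3],2).tolist(), bot.camera_model(n)['camera_matrix'][0][0])
E
```

```text
pics
{'t': np.float64(0.0), 'q': array([ 1.162,  0.478,  0.022,  1.556, -0.011,  1.109, -0.083]), 'joint_vel': array([ 0.001,  0.001,  0.001, -0.002,  0.001, -0.   , -0.001]), 'joint_torque': array([-0.0000e+00, -5.9645e+01,  1.6070e+00, -2.8119e+01,  1.2000e-02,
        9.0000e-03, -0.0000e+00]), 'eef_pos': array([ 0.2  , -0.644,  0.23 ]), 'tool_rot': array([-0.001,  0.989,  0.15 , -0.   ]), 'contact_force': array([ 0.308, -0.175,  1.145]), 'torque': array([-0.037, -0.014, -0.012]), 'grasp_force': np.float64(0.0), 'gripper_width': np.float64(1.002)} 0.0187
[[ 0.955  0.296 -0.001]
 [ 0.296 -0.955  0.002]
 [-0.    -0.002 -1.   ]]
top [ 0.469 -0.015  0.923] [[-0.03, -1.0, -0.01], [-0.99, 0.03, -0.13], [0.13, 0.0, -0.99]] 421.36706776506395
side [0.18  0.734 0.921] [[-0.88, -0.47, 0.01], [-0.34, 0.61, -0.71], [0.33, -0.63, -0.7]] 480.88799077487835
```

```bash
python3 - <<'E'
from h import *
crop('top0',0,0,560,420,1.4,'top0b')
E
```

```text
(no output)
```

View pics/top0b.png

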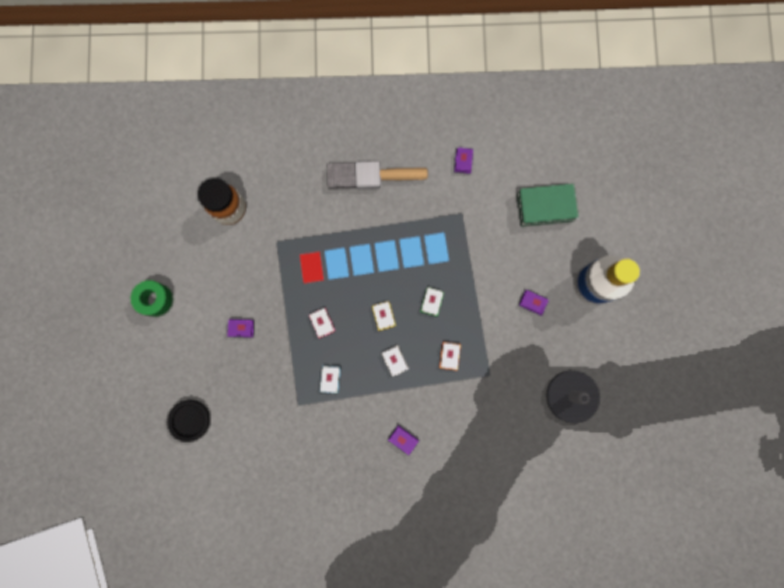

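View pics/side0.png

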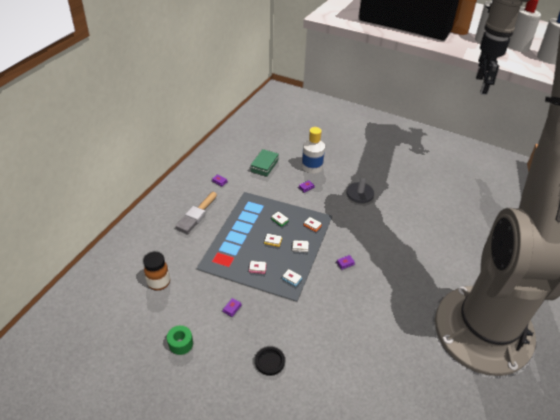

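Top view (1.4x): six blocks on the plate at pink (321,322), yellow (384,316), green (432,301), light blue (330,379), white (395,361) and orange (450,356). The red place is at (312,267), roll (151,298), holder (189,420), bottle with yellow cap (626,271), and the stand is the disc with the spindle at (573,397).

Could be mistaken for a block: purple look-alikes at (464,160), (534,302), (240,328) and (403,440), all off the plate and to be left alone. Next I work out coarse positions and take a close crop.

```bash
python3 - <<'E'
from h import *
im,m=load('top0')
def w(n,p,z): print(n,np.round(unproj(m,np.array(p)/1.4,z),3).tolist())
w('plate corners',[[277,240],[462,213],[490,375],[298,405]],.004)
w('places',[[312,267],[436,248]],.004)
w('blocks pk ye gr bl wh or',[[321,322],[384,316],[432,301],[330,379],[395,361],[450,356]],.017)
w('roll',[[151,298]],.036); w('holder',[[189,420]],.014); w('cap',[[626,271]],.134); w('standbase',[[573,397]],.012);w('jar',[[216,194]],.085);w('box',[[547,203]],.03)
w('purple',[[464,160],[534,302],[240,328],[403,440]],.013)
crop('top0',185,145,360,300,4.4,'c0')
E
```

```text
plate corners [[0.675, 0.162, 0.004], [0.711, -0.133, 0.004], [0.454, -0.165, 0.004], [0.416, 0.131, 0.004]]
places [[0.63, 0.107, 0.004], [0.655, -0.09, 0.004]]
blocks pk ye gr bl wh or [[0.542, 0.093, 0.017], [0.548, -0.005, 0.017], [0.569, -0.079, 0.017], [0.454, 0.08, 0.017], [0.479, -0.019, 0.017], [0.484, -0.104, 0.017]]
roll [[0.584, 0.347, 0.036]]
holder [[0.399, 0.294, 0.014]]
cap [[0.59, -0.333, 0.134]]
standbase [[0.418, -0.288, 0.012]]
jar [[0.728, 0.236, 0.085]]
box [[0.716, -0.262, 0.03]]
purple [[0.795, -0.139, 0.013], [0.564, -0.237, 0.013], [0.536, 0.218, 0.013], [0.36, -0.028, 0.013]]
```

View pics/c0.png

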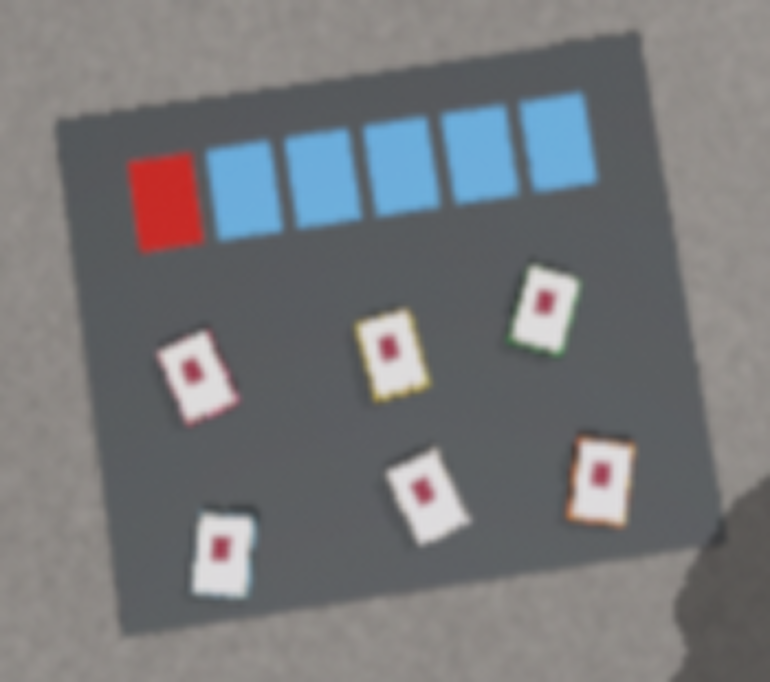

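The crop shows six real blocks on the plate, each with a coloured rim (pink, yellow, green, light blue, white, orange), all wax up; none is purple. Next: the wrist camera, over the plate.

```bash
cat >> h.py <<'E'
def pose():
    o=bot.get_obs(); M=R.from_quat(np.roll(o['tool_rot'],-1)).as_matrix(); return np.array(o['eef_pos']),M,o
def plan(goal,ydeg=None,p=None,M=None,note=''):
    """slide(mm)/roll(deg) from pose (p,M) to goal with tool y at world angle ydeg (mod 180, nearest radial)"""
    if p is None: p,M,_=pose()
    s=M.T@(np.array(goal)-p)*1000
    cur=np.degrees(np.arctan2(M[1,1],M[0,1])); r=0
    if ydeg is not None:
        rad=np.degrees(np.arctan2(goal[1],goal[0]))
        y=rad+((ydeg-rad+90)%180-90)
        r=-((y-cur+180)%360-180)
    print(note,'slide',np.round(s,1).tolist(),'roll',round(r,1)); return s,r
E
python3 - <<'E'
from h import *
p,M,o=pose()
T=np.array(bot.camera_model('wrist')['camera_from_world']); c=-T[:3,:3].T@T[:3,3]
print('cam in tool',np.round(M.T@(c-p),3),'axes',np.round(T[:3,:3]@M,2).tolist(),bot.camera_model('wrist')['camera_matrix'][0][0])
plan([.50,0,.36],0)
E
```

```text
cam in tool [ 0.068  0.    -0.141] axes [[-0.0, 1.0, -0.0], [-0.96, -0.0, -0.27], [-0.27, 0.0, 0.96]] 319.3120990530378
 slide [477.5, -526.6, -128.8] roll -72.8
```

```bash
python3 - <<'E'
from h import *
plan([.56,.03,.21],0)
E
```

```text
slide [543.8, -537.2, 21.2] roll -72.8
```

>>> send_rows:
  slide:
    - [270,-268,10]
    - [270,-268,10]
    - [270,-268,10]
    - [270,-268,10]
    - [270,-268,10]
    - [270,-268,10]
    - [270,-268,10]
    - [270,-268,10]
  roll: [-36,-36,-36,-36,-36,-36,-36,-36]
  claw: [0.6,0.6,0.6,0.6,0.6,0.6,0.6,0.6]
  force: 30

```text
t: 0.77
eef_pos: [0.3566, -0.3484, 0.2223]
tool_rot: [-0.0, 0.894, 0.448, -0.0]
contact_force: [0.4, -0.1, -0.5]
gripper_width: 0.596
grasp_force: 0.0
```

```bash
python3 - <<'E'
from h import *
print(pose()[0],pose()[2]['gripper_width'])
plan([.56,.03,.21],0)
E
```

```text
[ 0.35655522 -0.34843441  0.22233494] 0.5956436125246775
 slide [424.9, -63.6, 12.3] roll -36.8
```

>>> send_rows:
  slide:
    - [425,-64,12]
    - [425,-64,12]
    - [425,-64,12]
    - [425,-64,12]
    - [425,-64,12]
    - [425,-64,12]
    - [425,-64,12]
    - [425,-64,12]
  roll: [-37,-37,-37,-37,-37,-37,-37,-37]
  claw: [0.6,0.6,0.6,0.6,0.6,0.6,0.6,0.6]

```text
t: 1.43
eef_pos: [0.5141, -0.0551, 0.2131]
tool_rot: [-0.0, 0.706, 0.708, -0.0]
contact_force: [1.3, -0.3, 0.6]
gripper_width: 0.602
grasp_force: 0.0
```

>>> send_rows:
  slide:
    - [0,0,0]
    - [0,0,0]
    - [0,0,0]
    - [0,0,0]
    - [0,0,0]
    - [0,0,0]
    - [0,0,0]
    - [0,0,0]
  roll: [0,0,0,0,0,0,0,0]
  claw: [0.6,0.6,0.6,0.6,0.6,0.6,0.6,0.6]

```text
t: 2.1
eef_pos: [0.5136, -0.0575, 0.2133]
tool_rot: [0.0, 0.706, 0.708, -0.0]
contact_force: [0.2, 0.5, -0.0]
gripper_width: 0.601
grasp_force: 0.0
```

```bash
python3 - <<'E'
from h import *
print(pose()[0])
snap('wrist','w0'); crop('w0',0,0,560,420,1.4,'w0b')
plan([.56,.03,.21],0)
E
```

```text
[ 0.5136473  -0.05747219  0.21332637]
 slide [87.1, 46.6, 3.3] roll 0.2
```

View pics/w0b.png

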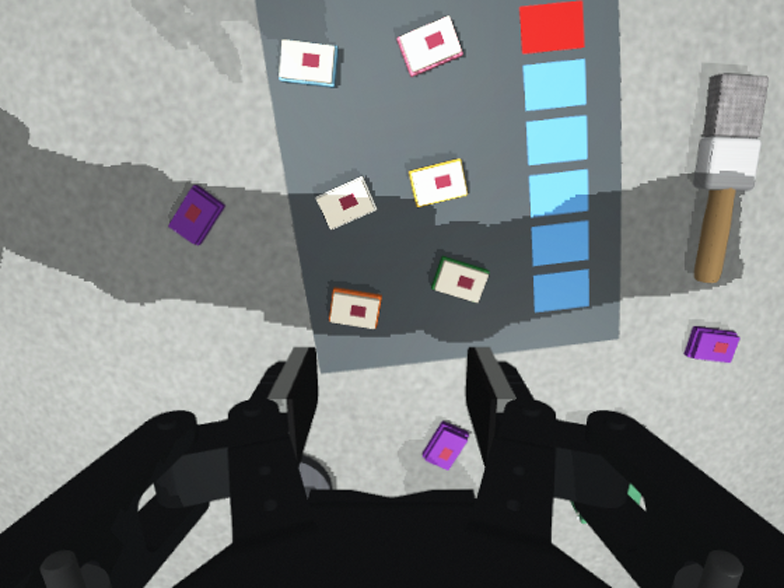

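Wrist view (1.4x): all six blocks are clear, from light blue (308,62) to orange (355,308). The places run from red (552,27) to place 6 (561,290). The purple ones are off the plate. Next I segment and fit rectangles.

```bash
cat >> h.py <<'E'
def rects(m,mask,z,amin=60):
    out=[]
    mask=cv2.morphologyEx(mask.astype(np.uint8)*255,cv2.MORPH_OPEN,np.ones((3,3)))
    for c in cv2.findContours(mask,cv2.RETR_EXTERNAL,cv2.CHAIN_APPROX_NONE)[0]:
        if cv2.contourArea(c)<amin: continue
        P=unproj(m,c.reshape(-1,2),z)[:,:2]*1000
        (cx,cy),(w,h),a=cv2.minAreaRect(P.astype(np.float32))
        if w<h: w,h,a=h,w,a+90
        out.append((round(cx,1),round(cy,1),round((a+90)%180-90,1),round(w,1),round(h,1),round(cv2.contourArea(c)),c.reshape(-1,2).mean(0).round().astype(int).tolist()))
    return sorted(out,key=lambda r:-r[1])
def masks(im):
    h,s,v=[x.astype(int) for x in cv2.split(cv2.cvtColor(im,cv2.COLOR_RGB2HSV))]
    wax=(v>165)&(s<65)
    blue=(h>95)&(h<112)&(s>70)&(v>110)
    blue|=(h>85)&(h<112)&(s>60)&(v>200)
    red=((h<6)|(h>174))&(s>170)&(v>120)
    return wax,blue,red
def blocks(fn):
    im,m=load(fn); wax,blue,red=masks(im)
    return [r for r in rects(m,wax,.017,150) if 30<r[3]<46 and 18<r[4]<34], [r for r in rects(m,blue,.004) if r[3]>25],[r for r in rects(m,red,.004) if r[3]>30]
E
python3 - <<'E'
from h import *
for g in blocks('w0'):
    for r in g: print(r)
    print()
E
```

```text
(539.0, 90.7, 22.2, 37.5, 25.6, 1013, [307, 31])
(452.5, 79.3, -7.5, 37.3, 25.5, 982, [218, 43])
(547.5, -4.6, 14.1, 36.8, 24.6, 806, [313, 130])
(478.3, -19.2, 23.4, 38.4, 27.0, 847, [247, 145])
(567.3, -80.4, -17.3, 36.3, 24.4, 652, [329, 201])
(482.8, -104.5, -9.7, 36.0, 24.4, 614, [253, 222])

(632.8, 67.4, 7.6, 47.3, 33.3, 1430, [396, 60])
(637.6, 27.9, 5.8, 46.7, 33.7, 1337, [398, 100])
(642.7, -11.9, 7.0, 47.3, 33.2, 1234, [399, 137])
(647.7, -51.3, 7.5, 46.6, 32.9, 1118, [400, 173])
(652.5, -91.2, 7.2, 46.3, 33.0, 1021, [401, 207])

(627.7, 106.9, 7.1, 45.5, 31.5, 1396, [394, 19])
```

```bash
cat >> h.py <<'E'
G=[blocks('w0')]
pl=np.array([r[:2] for r in G[0][2]+G[0][1]])/1000
i=np.arange(6); A=np.c_[np.ones(6),i]; co=np.linalg.lstsq(A,pl,rcond=None)[0]; PL=A@co; PYAW=np.degrees(np.arctan2(co[1,0],-co[1,1]))
def step(p,M,goal,ydeg,note):
    s,r=plan(goal,ydeg,p,M,note)
    return np.array(goal,float), M@R.from_euler('z',r,degrees=True).as_matrix()
E
python3 - <<'E'
from h import *
print(PL.round(4).tolist(),PYAW)
p,M,o=pose()
p,M=step(p,M,[.539,.0907,.06],22.2,'over pink')
p,M=step(p,M,[.539,.0907,.005],22.2,'down')
E
```

```text
[[0.6278, 0.107], [0.6327, 0.0674], [0.6377, 0.0278], [0.6426, -0.0118], [0.6476, -0.0515], [0.6526, -0.0911]] 7.145361054487201
over pink slide [147.9, 25.8, 153.3] roll -22.0
down slide [0.0, -0.0, 55.0] roll -0.0
```

>>> send_rows:
  slide:
    - [40,7,40]
    - [75,13,75]
    - [110,19,115]
    - [148,26,153]
    - [148,26,153]
    - [148,26,153]
    - [148,26,153]
    - [148,26,153]
  roll: [-7,-14,-22,-22,-22,-22,-22,-22]
  claw: [0.6,0.6,0.6,0.6,0.6,0.6,0.6,0.6]

```text
t: 2.82
eef_pos: [0.5392, 0.091, 0.0602]
tool_rot: [-0.0, 0.557, 0.83, -0.0]
contact_force: [0.8, -0.5, 0.6]
gripper_width: 0.602
grasp_force: 0.0
```

```bash
python3 - <<'E'
from h import *
p,M,o=pose();print(p)
p,M=step(p,M,[.539,.0907,.005],22.2,'down')
E
```

```text
[0.53919578 0.09097969 0.06024473]
down slide [-0.2, -0.2, 55.2] roll 0.1
```

>>> send_rows:
  slide:
    - [0,0,25]
    - [0,0,45]
    - [0,0,55]
    - [0,0,55]
    - [0,0,55]
    - [0,0,55]
    - [0,0,55]
    - [0,0,55]
  roll: [0,0,0,0,0,0,0,0]
  claw: [0.6,0.6,0.6,0.6,0.3,0.3,0.3,0.3]
  force: 25

```text
t: 3.48
eef_pos: [0.54, 0.0913, 0.0063]
tool_rot: [0.001, 0.558, 0.83, 0.001]
contact_force: [1.8, 0.1, 3.0]
gripper_width: 0.453
grasp_force: 25.4
```

```bash
python3 - <<'E'
from h import *
p,M,o=pose();print(p,o['gripper_width'],o['grasp_force'],o['contact_force'])
p,M=step(p,M,[.539,.0907,.06],22.2,'up')
p,M=step(p,M,[*PL[0],.06],PYAW,'over')
p,M=step(p,M,[*PL[0],.006],PYAW,'down')
E
```

```text
[0.54003897 0.09131849 0.00633551] 0.4534161918564889 25.442128479480743 [1.84720398 0.08887562 3.00275146]
up slide [-0.2, -1.1, -53.7] roll 0.0
over slide [-18.4, 88.3, 0.2] roll 15.1
down slide [-0.0, -0.1, 54.0] roll -0.0
```

>>> send_rows:
  slide:
    - [0,0,-20]
    - [0,0,-40]
    - [0,0,-54]
    - [-4,20,-54]
    - [-9,45,-54]
    - [-14,68,-54]
    - [-18,87,-54]
    - [-18,87,-54]
  roll: [0,0,0,4,8,12,15,15]
  claw: [0.3,0.3,0.3,0.3,0.3,0.3,0.3,0.3]

```text
t: 4.15
eef_pos: [0.6307, 0.1086, 0.0604]
tool_rot: [0.001, 0.662, 0.749, 0.002]
contact_force: [0.5, -0.3, 0.1]
gripper_width: 0.454
grasp_force: 25.4
```

>>> send_rows:
  slide:
    - [0,0,0]
    - [0,0,0]
    - [0,0,0]
    - [0,0,0]
    - [0,0,0]
    - [0,0,0]
    - [0,0,0]
    - [0,0,0]
  roll: [0,0,0,0,0,0,0,0]
  claw: [0.3,0.3,0.3,0.3,0.3,0.3,0.3,0.3]

```text
t: 4.82
eef_pos: [0.6265, 0.1075, 0.0593]
tool_rot: [0.0, 0.661, 0.75, -0.0]
contact_force: [-0.0, 0.1, -0.2]
gripper_width: 0.451
grasp_force: 25.4
```

```bash
python3 - <<'E'
from h import *
p,M,o=pose();print(p,o['gripper_width'],o['grasp_force'],o['contact_force'])
p,M=step(p,M,[*PL[0],.0065],PYAW,'down')
E
```

```text
[0.62646406 0.10752417 0.05927948] 0.4505392114258259 25.361824929714203 [-0.03014451  0.09054387 -0.20777624]
down slide [-0.7, 1.2, 52.8] roll 0.1
```

>>> send_rows:
  slide:
    - [-0.5,1,25]
    - [-0.7,1.2,43]
    - [-0.7,1.2,50]
    - [-0.7,1.2,53]
    - [-0.7,1.2,53]
    - [-0.7,1.2,53]
    - [-0.7,1.2,53]
    - [-0.7,1.2,53]
  roll: [0,0,0,0,0,0,0,0]
  claw: [0.3,0.3,0.3,0.3,0.3,0.6,0.6,0.6]

```text
t: 5.48
eef_pos: [0.6282, 0.1072, 0.0067]
tool_rot: [0.0, 0.661, 0.75, 0.0]
contact_force: [0.7, 0.7, -0.2]
gripper_width: 0.597
grasp_force: 0.0
```

>>> send_rows:
  slide:
    - [0,0,-30]
    - [0,0,-60]
    - [0,0,-100]
    - [0,0,-140]
    - [0,0,-140]
    - [0,0,-140]
    - [0,0,-140]
    - [0,0,-140]
  roll: [0,0,0,0,0,0,0,0]
  claw: [0.6,0.6,0.6,0.6,0.6,0.6,0.6,0.6]

```text
t: 6.15
eef_pos: [0.6269, 0.1066, 0.1448]
tool_rot: [-0.001, 0.661, 0.75, -0.001]
contact_force: [0.2, 1.1, 0.5]
gripper_width: 0.6
grasp_force: 0.0
```

```bash
python3 - <<'E'
from h import *
p,M,o=pose();print(p,o['gripper_width'],o['grasp_force'],o['contact_force'])
p,M=step(p,M,[.565,-.06,.2],0,'look')
E
```

```text
[0.62685138 0.10655804 0.14481111] 0.6003537727367461 0.0 [0.16091083 1.09723061 0.52916138]
look slide [-157.5, -82.5, -54.9] roll 7.2
```

Look again to measure the placement error against the print.

>>> send_rows:
  slide:
    - [-40,-20,-14]
    - [-80,-41,-28]
    - [-120,-62,-42]
    - [-158,-82,-55]
    - [-158,-82,-55]
    - [-158,-82,-55]
    - [-158,-82,-55]
    - [-158,-82,-55]
  roll: [2,4,6,7,7,7,7,7]
  claw: [0.6,0.6,0.6,0.6,0.6,0.6,0.6,0.6]

```text
t: 6.82
eef_pos: [0.566, -0.0588, 0.2001]
tool_rot: [-0.001, 0.705, 0.709, -0.0]
contact_force: [0.1, 0.7, -0.0]
gripper_width: 0.598
grasp_force: 0.0
```

>>> send_rows:
  slide:
    - [0,0,0]
    - [0,0,0]
    - [0,0,0]
    - [0,0,0]
    - [0,0,0]
    - [0,0,0]
    - [0,0,0]
    - [0,0,0]
  roll: [0,0,0,0,0,0,0,0]
  claw: [0.6,0.6,0.6,0.6,0.6,0.6,0.6,0.6]

```text
t: 7.48
eef_pos: [0.5664, -0.0601, 0.2013]
tool_rot: [0.0, 0.706, 0.709, -0.0]
contact_force: [1.0, -0.1, 0.5]
gripper_width: 0.601
grasp_force: 0.0
```

```bash
cat >> h.py <<'E'
def err(fn):
    """place frame errors (mm) of blocks near the row, using PL; print others"""
    b,bl,rd=blocks(fn)
    im,m=load(fn)
    for r in b:
        d=np.array(r[:2])/1000-PL; k=np.argmin(np.linalg.norm(d,axis=1))
        c,s=np.cos(np.radians(PYAW)),np.sin(np.radians(PYAW)); e=np.array([[c,s],[-s,c]])@d[k]*1000
        col=''
        print(r[:6], f'place{k+1} err {e.round(1)} yaw {r[2]-PYAW:.1f}' if np.linalg.norm(e)<25 else '')
    for r in bl+rd: print('place',r[:5])
E
python3 - <<'E'
from h import *
print(pose()[0]); snap('wrist','w1'); err('w1')
E
```

```text
[ 0.56635335 -0.06006867  0.20125748]
(625.6, 103.0, 1.6, 37.5, 20.0, 670) place1 err [-2.6 -3.7] yaw -5.5
(452.9, 79.4, -6.5, 37.3, 25.5, 1028) 
(764.1, 51.8, 86.6, 32.2, 18.1, 260) 
(547.8, -4.7, 13.7, 36.6, 24.4, 862) 
(478.9, -19.5, 23.6, 39.3, 27.3, 926) 
(567.7, -80.3, -17.3, 36.2, 24.4, 710) 
(483.0, -104.5, -9.0, 36.4, 24.3, 653) 
place (633.0, 67.3, 6.8, 46.9, 33.1)
place (637.9, 27.8, 7.6, 47.4, 33.2)
place (642.6, -11.7, 6.5, 47.2, 33.3)
place (647.7, -51.5, 7.6, 46.9, 32.8)
place (652.8, -91.1, 6.8, 47.2, 33.0)
place (630.0, 94.0, 9.0, 44.7, 6.5)
```

```bash
python3 - <<'E'
from h import *
crop('w1',300,0,450,110,5,'c1')
E
```

```text
(no output)
```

View pics/c1.png

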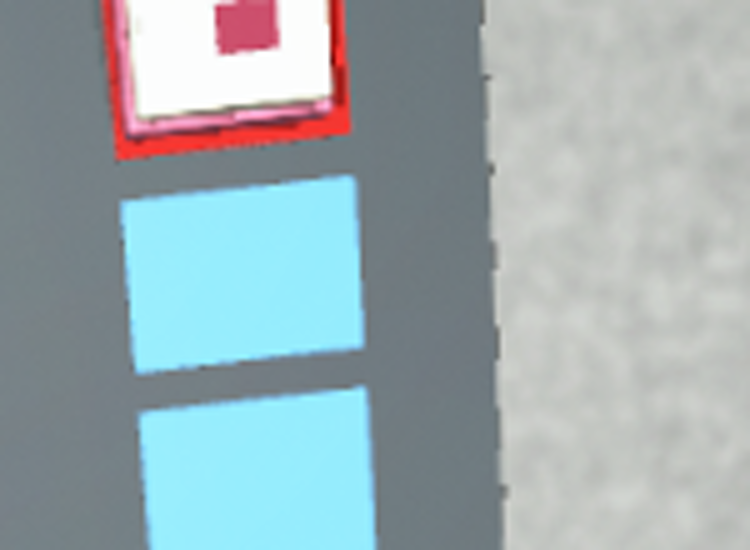

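The pink block sits inside the red print with an even margin (crop around (230,70)). On to the next: light blue to place 2.

```bash
cat >> h.py <<'E'
def pp(bx,by,ba,k):
    p,M,o=pose()
    p,M=step(p,M,[bx/1e3,by/1e3,.06],ba,'A over block')
    print('B down 54.5, close')
    p[2]=.006
    step(p,M,[bx/1e3,by/1e3,.06],ba,'C0 up')
    p,M=step(p,M,[*PL[k-1],.06],PYAW,'C over place')
def low(k,nxt=None):
    p,M,o=pose(); print(p.round(4),'w',round(float(o['gripper_width']),3),'f',round(float(o['grasp_force']),1),np.round(o['contact_force'],1))
    p,M=step(p,M,[*PL[k-1],.0065],PYAW,'E down')
    if nxt:
        p[2]=.06
        p,M=step(p,M,[nxt[0]/1e3,nxt[1]/1e3,.06],nxt[2],'A next block (after up 54)')
        p[2]=.006
        step(p,M,[*PL[nxt[3]-1],.06],PYAW,'C over place')
E
python3 - <<'E'
from h import *
pp(452.7,79.3,-7,2)
E
```

```text
A over block slide [139.9, -113.2, 141.3] roll 7.2
B down 54.5, close
C0 up slide [-0.0, 0.0, -54.0] roll -0.0
C over place slide [10.1, 180.1, -54.0] roll -14.1
```

>>> send_rows:
  slide:
    - [25,-20,25]
    - [50,-40,50]
    - [75,-60,75]
    - [100,-80,100]
    - [125,-101,126]
    - [140,-113,141]
    - [140,-113,141]
    - [140,-113,141]
  roll: [2,4,6,7,7,7,7,7]
  claw: [0.6,0.6,0.6,0.6,0.6,0.6,0.6,0.6]

```text
t: 8.2
eef_pos: [0.4519, 0.0802, 0.0598]
tool_rot: [-0.0, 0.747, 0.665, -0.001]
contact_force: [2.2, 0.3, 0.1]
gripper_width: 0.598
grasp_force: 0.0
```

>>> send_rows:
  slide:
    - [0,0,18]
    - [0,0,38]
    - [0,0,54]
    - [0,0,54]
    - [0,0,54]
    - [0,0,54]
    - [0,0,54]
    - [0,0,54]
  roll: [0,0,0,0,0,0,0,0]
  claw: [0.6,0.6,0.6,0.6,0.3,0.3,0.3,0.3]

```text
t: 8.87
eef_pos: [0.4538, 0.0794, 0.0073]
tool_rot: [0.001, 0.748, 0.664, 0.001]
contact_force: [0.9, 0.2, -1.1]
gripper_width: 0.458
grasp_force: 25.1
```

>>> send_rows:
  slide:
    - [0,0,-20]
    - [0,0,-40]
    - [0,0,-54]
    - [2,35,-54]
    - [4,70,-54]
    - [6,105,-54]
    - [8,140,-54]
    - [10,170,-54]
  roll: [0,0,0,-3,-6,-9,-12,-14]
  claw: [0.3,0.3,0.3,0.3,0.3,0.3,0.3,0.3]

```text
t: 9.53
eef_pos: [0.6255, 0.0685, 0.0613]
tool_rot: [0.001, 0.661, 0.751, 0.001]
contact_force: [0.7, 1.0, 0.3]
gripper_width: 0.456
grasp_force: 25.4
```

>>> send_rows:
  slide:
    - [0,9,0]
    - [0,9,0]
    - [0,9,0]
    - [0,9,0]
    - [0,9,0]
    - [0,9,0]
    - [0,9,0]
    - [0,9,0]
  roll: [0,0,0,0,0,0,0,0]
  claw: [0.3,0.3,0.3,0.3,0.3,0.3,0.3,0.3]

```text
t: 10.2
eef_pos: [0.6314, 0.0706, 0.0605]
tool_rot: [0.0, 0.661, 0.75, -0.0]
contact_force: [0.3, -0.5, 0.2]
gripper_width: 0.456
grasp_force: 25.4
```

```bash
python3 - <<'E'
from h import *
low(2,(478.5,-19.3,23.5,4))
E
```

```text
[0.6314 0.0706 0.0605] w 0.456 f 25.4 [ 0.3 -0.5  0.2]
E down slide [-3.3, 0.9, 54.0] roll 0.1
A next block (after up 54) slide [-66.8, -163.8, 0.0] roll -16.4
C over place slide [-58.6, 153.5, -54.0] roll 16.4
```

>>> send_rows:
  slide:
    - [-3,1,20]
    - [-3.3,0.9,43]
    - [-3.3,0.9,50]
    - [-3.3,0.9,53.3]
    - [-3.3,0.9,53.3]
    - [-3.3,0.9,53.3]
    - [-3.3,0.9,53.3]
    - [-3.3,0.9,53.3]
  roll: [0,0,0,0,0,0,0,0]
  claw: [0.3,0.3,0.3,0.3,0.3,0.6,0.6,0.6]

```text
t: 10.87
eef_pos: [0.6334, 0.0676, 0.0074]
tool_rot: [0.0, 0.661, 0.75, 0.0]
contact_force: [-0.1, 0.6, -0.8]
gripper_width: 0.601
grasp_force: 0.0
```

>>> send_rows:
  slide:
    - [0,0,-25]
    - [0,0,-54]
    - [-13,-33,-54]
    - [-26,-66,-54]
    - [-40,-100,-54]
    - [-54,-134,-54]
    - [-67,-164,-54]
    - [-67,-164,-54]
  roll: [0,0,-4,-8,-12,-16,-16.4,-16.4]
  claw: [0.6,0.6,0.6,0.6,0.6,0.6,0.6,0.6]

```text
t: 11.53
eef_pos: [0.4718, -0.0241, 0.06]
tool_rot: [-0.002, 0.549, 0.836, -0.004]
contact_force: [-0.6, 0.0, -0.7]
gripper_width: 0.599
grasp_force: 0.0
```

>>> send_rows:
  slide:
    - [0,0,0]
    - [0,0,18]
    - [0,0,38]
    - [0,0,53]
    - [0,0,53]
    - [0,0,53]
    - [0,0,53]
    - [0,0,53]
  roll: [0,0,0,0,0,0,0,0]
  claw: [0.6,0.6,0.6,0.6,0.6,0.3,0.3,0.3]

```text
t: 12.2
eef_pos: [0.48, -0.0193, 0.0089]
tool_rot: [0.001, 0.547, 0.837, 0.001]
contact_force: [0.6, 0.3, 0.4]
gripper_width: 0.445
grasp_force: 25.1
```

```bash
python3 - <<'E'
from h import *
low(4)
p,M,o=pose();p[2]=.06
step(p,M,[*PL[3],.06],PYAW,'C after up 54')
E
```

```text
[ 0.48   -0.0193  0.0089] w 0.445 f 25.1 [0.6 0.3 0.4]
E down slide [-58.4, 152.0, 2.7] roll 16.5
C after up 54 slide [-58.4, 152.0, 0.3] roll 16.5
```

>>> send_rows:
  slide:
    - [0,0,-20]
    - [0,0,-40]
    - [0,0,-54]
    - [-12,32,-54]
    - [-24,62,-54]
    - [-36,94,-54]
    - [-48,125,-54]
    - [-58,152,-54]
  roll: [0,0,0,5,10,14,16.5,16.5]
  claw: [0.3,0.3,0.3,0.3,0.3,0.3,0.3,0.3]

```text
t: 12.87
eef_pos: [0.6441, -0.0119, 0.0634]
tool_rot: [0.001, 0.663, 0.749, 0.001]
contact_force: [1.8, 0.4, 0.2]
gripper_width: 0.453
grasp_force: 25.3
```

>>> send_rows:
  slide:
    - [0,0,0]
    - [0,0,0]
    - [0,0,0]
    - [0,0,0]
    - [0,0,0]
    - [0,0,0]
    - [0,0,0]
    - [0,0,0]
  roll: [0,0,0,0,0,0,0,0]
  claw: [0.3,0.3,0.3,0.3,0.3,0.3,0.3,0.3]

```text
t: 13.53
eef_pos: [0.641, -0.0121, 0.0621]
tool_rot: [0.0, 0.662, 0.75, -0.0]
contact_force: [0.9, 0.4, -0.2]
gripper_width: 0.451
grasp_force: 25.3
```

```bash
python3 - <<'E'
from h import *
low(4,(547.6,-4.7,13.9,3))
E
```

```text
[ 0.641  -0.0121  0.0621] w 0.451 f 25.3 [ 0.9  0.4 -0.2]
E down slide [0.0, 1.6, 55.6] roll -0.0
A next block (after up 54) slide [18.9, -93.4, -0.0] roll -6.8
C over place slide [9.9, 95.2, -54.0] roll 6.8
```

>>> send_rows:
  slide:
    - [0,1.6,20]
    - [0,1.6,43]
    - [0,1.6,50]
    - [0,1.6,53.5]
    - [0,1.6,53.5]
    - [0,1.6,53.5]
    - [0,1.6,53.5]
    - [0,1.6,53.5]
  roll: [0,0,0,0,0,0,0,0]
  claw: [0.3,0.3,0.3,0.3,0.3,0.57,0.57,0.57]

```text
t: 14.2
eef_pos: [0.6433, -0.0117, 0.009]
tool_rot: [0.0, 0.662, 0.75, 0.0]
contact_force: [-0.1, 0.3, -0.2]
gripper_width: 0.572
grasp_force: 0.0
```

>>> send_rows:
  slide:
    - [0,0,-25]
    - [0,0,-52]
    - [5,-24,-52]
    - [10,-48,-52]
    - [15,-72,-52]
    - [19,-93,-52]
    - [19,-93,-52]
    - [19,-93,-52]
  roll: [0,0,-2,-4,-6,-6.8,-6.8,-6.8]
  claw: [0.57,0.57,0.57,0.57,0.57,0.57,0.57,0.57]

```text
t: 14.87
eef_pos: [0.5476, -0.0046, 0.0608]
tool_rot: [0.0, 0.616, 0.788, -0.0]
contact_force: [-0.3, -0.2, -0.0]
gripper_width: 0.569
grasp_force: 0.0
```

>>> send_rows:
  slide:
    - [0,0,0]
    - [0,0,18]
    - [0,0,38]
    - [0,0,53.5]
    - [0,0,53.5]
    - [0,0,53.5]
    - [0,0,53.5]
    - [0,0,53.5]
  roll: [0,0,0,0,0,0,0,0]
  claw: [0.57,0.57,0.57,0.57,0.57,0.3,0.3,0.3]

```text
t: 15.53
eef_pos: [0.5494, -0.0043, 0.008]
tool_rot: [0.001, 0.616, 0.788, 0.001]
contact_force: [0.9, -0.4, 0.1]
gripper_width: 0.452
grasp_force: 26.1
```

>>> send_rows:
  slide:
    - [0,0,-20]
    - [0,0,-40]
    - [0,0,-54]
    - [2.5,24,-54]
    - [5,48,-54]
    - [7.5,72,-54]
    - [10,94,-54]
    - [10,94,-54]
  roll: [0,0,0,2,4,6,6.8,6.8]
  claw: [0.3,0.3,0.3,0.3,0.3,0.3,0.3,0.3]

```text
t: 16.2
eef_pos: [0.6417, 0.0305, 0.0629]
tool_rot: [0.001, 0.662, 0.75, 0.003]
contact_force: [1.4, 0.3, -0.3]
gripper_width: 0.452
grasp_force: 26.1
```

>>> send_rows:
  slide:
    - [0,0,0]
    - [0,0,0]
    - [0,0,0]
    - [0,0,0]
    - [0,0,0]
    - [0,0,0]
    - [0,0,0]
    - [0,0,0]
  roll: [0,0,0,0,0,0,0,0]
  claw: [0.3,0.3,0.3,0.3,0.3,0.3,0.3,0.3]

```text
t: 16.87
eef_pos: [0.6369, 0.0278, 0.061]
tool_rot: [0.0, 0.662, 0.75, -0.0]
contact_force: [-0.9, -0.1, -0.8]
gripper_width: 0.454
grasp_force: 26.1
```

```bash
python3 - <<'E'
from h import *
low(3,(567.5,-80.3,-17.3,5))
E
```

```text
[0.6369 0.0278 0.061 ] w 0.454 f 26.1 [-0.9 -0.1 -0.8]
E down slide [-0.1, 0.7, 54.5] roll -0.0
A next block (after up 54) slide [-98.5, -83.1, 0.0] roll 24.4
C over place slide [51.4, 67.9, -54.0] roll -24.4
```

>>> send_rows:
  slide:
    - [0,1.5,20]
    - [0,1.5,43]
    - [0,1.5,50]
    - [0,1.5,53]
    - [0,1.5,53]
    - [0,1.5,53]
    - [0,1.5,53]
    - [0,1.5,53]
  roll: [0,0,0,0,0,0,0,0]
  claw: [0.3,0.3,0.3,0.3,0.3,0.57,0.57,0.57]

```text
t: 17.53
eef_pos: [0.6393, 0.0282, 0.0089]
tool_rot: [0.001, 0.662, 0.75, 0.001]
contact_force: [0.3, 0.7, 0.4]
gripper_width: 0.569
grasp_force: 0.0
```

>>> send_rows:
  slide:
    - [0,0,-25]
    - [0,0,-52]
    - [-25,-21,-52]
    - [-50,-42,-52]
    - [-75,-63,-52]
    - [-98,-83,-52]
    - [-98,-83,-52]
    - [-98,-83,-52]
  roll: [0,0,6,12,18,24.4,24.4,24.4]
  claw: [0.57,0.57,0.57,0.57,0.57,0.57,0.57,0.57]

```text
t: 18.2
eef_pos: [0.5678, -0.0818, 0.0606]
tool_rot: [0.001, 0.806, 0.592, -0.0]
contact_force: [1.1, 0.6, 0.2]
gripper_width: 0.568
grasp_force: 0.0
```

>>> send_rows:
  slide:
    - [0,0,0]
    - [0,0,18]
    - [0,0,38]
    - [0,0,53]
    - [0,0,53]
    - [0,0,53]
    - [0,0,53]
    - [0,0,53]
  roll: [0,0,0,0,0,0,0,0]
  claw: [0.57,0.57,0.57,0.57,0.57,0.3,0.3,0.3]

```text
t: 18.87
eef_pos: [0.5695, -0.0789, 0.0081]
tool_rot: [0.001, 0.805, 0.593, 0.001]
contact_force: [0.2, 0.1, 0.0]
gripper_width: 0.454
grasp_force: 25.9
```

>>> send_rows:
  slide:
    - [0,0,-20]
    - [0,0,-40]
    - [0,0,-54]
    - [13,17,-54]
    - [26,34,-54]
    - [39,51,-54]
    - [51,68,-54]
    - [51,68,-54]
  roll: [0,0,0,-6,-12,-18,-24.4,-24.4]
  claw: [0.3,0.3,0.3,0.3,0.3,0.3,0.3,0.3]

```text
t: 19.53
eef_pos: [0.6528, -0.0487, 0.0627]
tool_rot: [0.001, 0.659, 0.752, 0.003]
contact_force: [0.2, 0.9, 0.4]
gripper_width: 0.452
grasp_force: 25.9
```

>>> send_rows:
  slide:
    - [0,0,0]
    - [0,0,0]
    - [0,0,0]
    - [0,0,0]
    - [0,0,0]
    - [0,0,0]
    - [0,0,0]
    - [0,0,0]
  roll: [0,0,0,0,0,0,0,0]
  claw: [0.3,0.3,0.3,0.3,0.3,0.3,0.3,0.3]

```text
t: 20.2
eef_pos: [0.6483, -0.051, 0.061]
tool_rot: [0.0, 0.662, 0.75, -0.0]
contact_force: [0.7, 0.8, -0.1]
gripper_width: 0.452
grasp_force: 25.9
```

```bash
python3 - <<'E'
from h import *
low(5,(482.9,-104.5,-9.3,6))
snap('top','top1'); im,m=load('top1'); w,_,_=masks(im)
print([r[:5] for r in rects(m,w,.017,30) if 25<r[3]<46])
E
```

```text
[ 0.6483 -0.051   0.061 ] w 0.452 f 25.9 [ 0.7  0.8 -0.1]
E down slide [-0.3, -0.8, 54.5] roll -0.0
A next block (after up 54) slide [-32.1, -170.0, 0.0] roll 16.4
C over place slide [40.7, 165.3, -54.0] roll -16.4
[(563.7, 288.2, 64.7, 30.3, 14.1), (628.3, 109.2, 7.3, 38.9, 26.5), (632.9, 69.7, 7.2, 40.1, 26.5), (640.0, 29.4, 6.7, 38.6, 28.1), (775.9, 24.7, -1.2, 36.9, 20.0), (642.8, -10.9, 7.9, 41.6, 28.1), (484.8, -103.8, -2.4, 34.2, 23.5)]
```

>>> send_rows:
  slide:
    - [-0.3,-0.3,20]
    - [-0.3,-0.3,43]
    - [-0.3,-0.3,50]
    - [-0.3,-0.3,53]
    - [-0.3,-0.3,53]
    - [-0.3,-0.3,53]
    - [-0.3,-0.3,53]
    - [-0.3,-0.3,53]
  roll: [0,0,0,0,0,0,0,0]
  claw: [0.3,0.3,0.3,0.3,0.3,0.57,0.57,0.57]

```text
t: 20.92
eef_pos: [0.6489, -0.0512, 0.0088]
tool_rot: [0.001, 0.662, 0.75, 0.001]
contact_force: [-0.6, 0.1, -0.3]
gripper_width: 0.575
grasp_force: 0.0
```

>>> send_rows:
  slide:
    - [0,0,-25]
    - [0,0,-52]
    - [-7,-37,-52]
    - [-14,-74,-52]
    - [-21,-111,-52]
    - [-28,-148,-52]
    - [-32,-170,-52]
    - [-32,-170,-52]
  roll: [0,0,4,8,12,16.4,16.4,16.4]
  claw: [0.57,0.57,0.57,0.57,0.57,0.57,0.57,0.57]

```text
t: 21.58
eef_pos: [0.4778, -0.1066, 0.0598]
tool_rot: [-0.001, 0.763, 0.646, -0.003]
contact_force: [-1.1, -0.5, 0.8]
gripper_width: 0.574
grasp_force: 0.0
```

>>> send_rows:
  slide:
    - [0,0,0]
    - [0,0,0]
    - [0,0,18]
    - [0,0,38]
    - [0,0,53]
    - [0,0,53]
    - [0,0,53]
    - [0,0,53]
  roll: [0,0,0,0,0,0,0,0]
  claw: [0.57,0.57,0.57,0.57,0.57,0.3,0.3,0.3]

```text
t: 22.25
eef_pos: [0.4849, -0.1036, 0.0076]
tool_rot: [0.0, 0.762, 0.648, 0.001]
contact_force: [0.8, 0.3, 0.3]
gripper_width: 0.455
grasp_force: 28.0
```

>>> send_rows:
  slide:
    - [0,0,-20]
    - [0,0,-40]
    - [0,0,-54]
    - [9,36,-54]
    - [18,72,-54]
    - [27,108,-54]
    - [36,144,-54]
    - [40,160,-54]
  roll: [0,0,0,-4,-8,-12,-16.4,-16.4]
  claw: [0.3,0.3,0.3,0.3,0.3,0.3,0.3,0.3]

```text
t: 22.92
eef_pos: [0.6534, -0.0896, 0.0631]
tool_rot: [0.002, 0.66, 0.751, 0.003]
contact_force: [0.4, -0.4, 0.2]
gripper_width: 0.454
grasp_force: 28.0
```

>>> send_rows:
  slide:
    - [1,4,0]
    - [1,4,0]
    - [1,4,0]
    - [1,4,0]
    - [1,4,0]
    - [1,4,0]
    - [1,4,0]
    - [1,4,0]
  roll: [0,0,0,0,0,0,0,0]
  claw: [0.3,0.3,0.3,0.3,0.3,0.3,0.3,0.3]

```text
t: 23.58
eef_pos: [0.6513, -0.0891, 0.0611]
tool_rot: [0.0, 0.662, 0.75, -0.0]
contact_force: [-0.1, -0.5, 0.9]
gripper_width: 0.458
grasp_force: 28.0
```

```bash
python3 - <<'E'
from h import *
low(6)
E
```

```text
[ 0.6513 -0.0891  0.0611] w 0.458 f 28.0 [-0.1 -0.5  0.9]
E down slide [-2.1, 1.0, 54.6] roll -0.0
```

>>> send_rows:
  slide:
    - [-2.1,1.5,20]
    - [-2.1,1.5,43]
    - [-2.1,1.5,50]
    - [-2.1,1.5,53.5]
    - [-2.1,1.5,53.5]
    - [-2.1,1.5,53.5]
    - [-2.1,1.5,53.5]
    - [-2.1,1.5,53.5]
  roll: [0,0,0,0,0,0,0,0]
  claw: [0.3,0.3,0.3,0.3,0.3,0.57,0.57,0.57]

```text
t: 24.25
eef_pos: [0.6542, -0.0908, 0.0087]
tool_rot: [0.001, 0.662, 0.75, 0.001]
contact_force: [-0.9, 0.9, -0.6]
gripper_width: 0.568
grasp_force: 0.0
```

>>> send_rows:
  slide:
    - [0,0,-25]
    - [0,0,-60]
    - [10,-10,-100]
    - [30,-26,-140]
    - [57,-46,-180]
    - [57,-46,-220]
    - [57,-46,-232]
    - [57,-46,-232]
  roll: [0,0,0,2,4,6,7,7]
  claw: [0.6,0.6,0.6,0.6,0.6,0.6,0.6,0.6]

```text
t: 24.92
eef_pos: [0.6035, -0.0381, 0.2471]
tool_rot: [0.004, 0.706, 0.708, 0.004]
contact_force: [-0.1, 0.0, 0.7]
gripper_width: 0.595
grasp_force: 0.0
```

>>> send_rows:
  slide:
    - [0,0,0]
    - [0,0,0]
    - [0,0,0]
    - [0,0,0]
    - [0,0,0]
    - [0,0,0]
    - [0,0,0]
    - [0,0,0]
  roll: [0,0,0,0,0,0,0,0]
  claw: [0.6,0.6,0.6,0.6,0.6,0.6,0.6,0.6]

```text
t: 25.58
eef_pos: [0.6006, -0.04, 0.2391]
tool_rot: [-0.0, 0.706, 0.708, -0.0]
contact_force: [-1.0, 0.5, -0.6]
gripper_width: 0.602
grasp_force: 0.0
```

```bash
python3 - <<'E'
from h import *
print(pose()[0]); snap('wrist','w2'); err('w2'); crop('w2',320,0,500,300,2,'c2')
crop('w2',0,0,560,420,1.4,'w2b')
E
```

```text
[ 0.60063943 -0.04002065  0.2391353 ]
(625.9, 107.1, 7.6, 37.4, 25.4, 854) place1 err [-1.8  0.3] yaw 0.5
(630.9, 68.5, 7.1, 38.0, 25.6, 816) place2 err [-1.7  1.3] yaw -0.0
(765.6, 56.9, 54.3, 39.6, 30.7, 424) 
(637.4, 27.8, 6.5, 37.6, 25.1, 735) place3 err [-0.3  0.1] yaw -0.6
(640.4, -11.8, 7.4, 39.3, 27.2, 759) place4 err [-2.2  0.3] yaw 0.3
(647.2, -53.3, 6.7, 36.4, 25.2, 593) place5 err [-0.6 -1.8] yaw -0.4
(652.6, -92.3, 7.1, 36.8, 24.3, 540) place6 err [-0.1 -1.2] yaw -0.0
place (633.0, 67.2, 6.1, 47.4, 32.9)
place (643.3, -11.5, 6.8, 46.4, 32.7)
place (647.8, -49.8, 3.0, 46.7, 31.4)
place (646.6, 109.3, -88.5, 30.7, 8.8)
```

View pics/w2b.png

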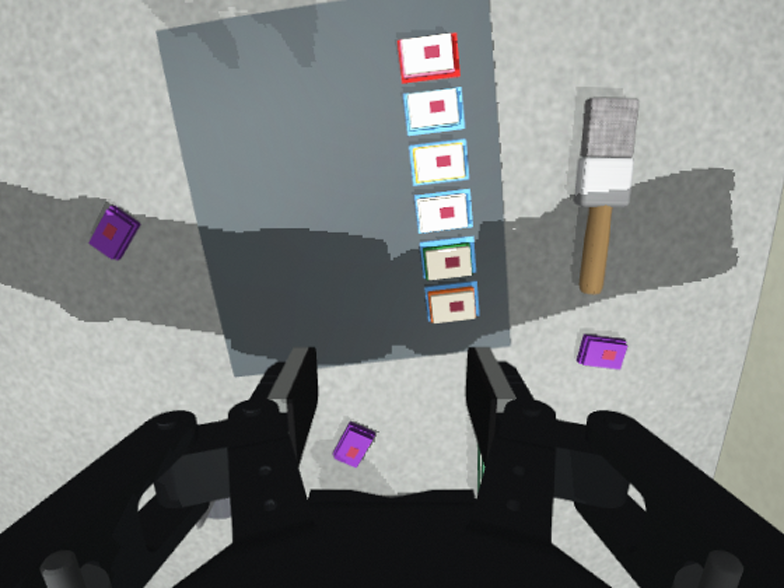

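The picture shows all six blocks on their places, from red (430,55) to place 6 (452,305). Measured errors are up to about 2 mm: places 1, 2 and 4 are about 1.9 mm short in x, and place 5 is 1.8 mm off in y. There is plenty of time, so I'll nudge those four.

```bash
python3 - <<'E'
from h import *
a=np.radians(PYAW); ex=np.array([np.cos(a),np.sin(a)])/1e3; ey=np.array([-np.sin(a),np.cos(a)])/1e3
g=PL[4]+1.3*ex-1.8*ey
plan([*g,.061],PYAW)
E
```

```text
slide [-13.3, 48.5, 178.2] roll -7.0
```

>>> send_rows:
  slide:
    - [-3,12,38]
    - [-7,24,76]
    - [-10,36,114]
    - [-13,48,150]
    - [-13.3,48.5,178]
    - [-13.3,48.5,178]
    - [-13.3,48.5,178]
    - [-13.3,48.5,178]
  roll: [-2,-4,-6,-7,-7,-7,-7,-7]
  claw: [0.57,0.57,0.57,0.57,0.57,0.57,0.57,0.57]

```text
t: 26.3
eef_pos: [0.6502, -0.0527, 0.0633]
tool_rot: [0.001, 0.662, 0.75, 0.001]
contact_force: [0.1, 0.2, 0.4]
gripper_width: 0.572
grasp_force: 0.0
```

```bash
python3 - <<'E'
from h import *
a=np.radians(PYAW); ex=np.array([np.cos(a),np.sin(a)])/1e3; ey=np.array([-np.sin(a),np.cos(a)])/1e3
g=PL[4]+1.3*ex-1.8*ey
plan([*g,.008],PYAW)
E
```

```text
slide [-0.2, -1.2, 55.3] roll 0.0
```

>>> send_rows:
  slide:
    - [0,-0.5,25]
    - [0,-0.5,45]
    - [0,-0.5,54]
    - [0,-0.5,54]
    - [0,-0.5,54]
    - [0,-0.5,54]
    - [0,-0.5,54]
    - [0,-0.5,54]
  roll: [0,0,0,0,0,0,0,0]
  claw: [0.57,0.57,0.57,0.57,0.3,0.3,0.3,0.3]

```text
t: 26.97
eef_pos: [0.6509, -0.053, 0.0101]
tool_rot: [0.002, 0.662, 0.75, 0.002]
contact_force: [-1.2, 0.0, 7.6]
gripper_width: 0.417
grasp_force: 44.5
```

>>> send_rows:
  slide:
    - [0,0,-5]
    - [1.8,0.6,-5]
    - [1.8,0.6,-5]
    - [1.8,0.6,-2]
    - [1.8,0.6,0]
    - [1.8,0.6,0]
    - [1.8,0.6,0]
    - [1.8,0.6,0]
  roll: [0,0,0,0,0,0,0,0]
  claw: [0.3,0.3,0.3,0.3,0.3,0.57,0.57,0.57]

```text
t: 27.63
eef_pos: [0.6487, -0.0515, 0.007]
tool_rot: [-0.0, 0.662, 0.75, -0.0]
contact_force: [-0.1, 0.6, -0.8]
gripper_width: 0.566
grasp_force: 0.0
```

>>> send_rows:
  slide:
    - [0,0,-25]
    - [0,0,-50]
    - [20,-1,-50]
    - [40.2,-2.2,-50]
    - [40.2,-2.2,-50]
    - [40.2,-2.2,-50]
    - [40.2,-2.2,-50]
    - [40.2,-2.2,-50]
  roll: [0,0,0,0,0,0,0,0]
  claw: [0.57,0.57,0.57,0.57,0.57,0.57,0.57,0.57]

```text
t: 28.3
eef_pos: [0.6418, -0.0132, 0.0568]
tool_rot: [-0.0, 0.662, 0.749, -0.001]
contact_force: [-0.1, -0.5, -0.5]
gripper_width: 0.569
grasp_force: 0.0
```

```bash
python3 - <<'E'
from h import *
a=np.radians(PYAW); ex=np.array([np.cos(a),np.sin(a)])/1e3; ey=np.array([-np.sin(a),np.cos(a)])/1e3
g=PL[3]-.3*ex+.3*ey
plan([*g,.008],PYAW)
E
```

```text
slide [1.6, 0.8, 48.8] roll -0.1
```

```bash
python3 - <<'E'
from h import *
snap('top','t2'); snap('side','s2'); im,m=load('t2'); w,_,_=masks(im)
print([r[:5] for r in rects(m,w,.017,30) if 25<r[3]<46])
a=cv2.resize(cv2.imread('pics/t2.png')[150:290,190:360],None,fx=3,fy=3,interpolation=cv2.INTER_CUBIC)
b=cv2.resize(cv2.imread('pics/s2.png')[190:290,200:320],None,fx=2.4,fy=4.2,interpolation=cv2.INTER_CUBIC)
b=cv2.resize(b,(288,420)); cv2.imwrite('pics/c3.png',np.hstack([a,b]))
E
```

```text
[(628.3, 109.2, 7.3, 38.9, 26.5), (632.9, 69.7, 7.2, 40.1, 26.5), (713.4, 32.7, -1.3, 43.0, 19.9), (638.8, 29.4, 8.2, 41.3, 27.6), (774.3, -103.9, 52.3, 41.6, 21.7), (764.4, -178.2, -20.5, 34.8, 14.7), (708.3, -180.9, -2.8, 45.4, 19.8)]
```

View pics/c3.png

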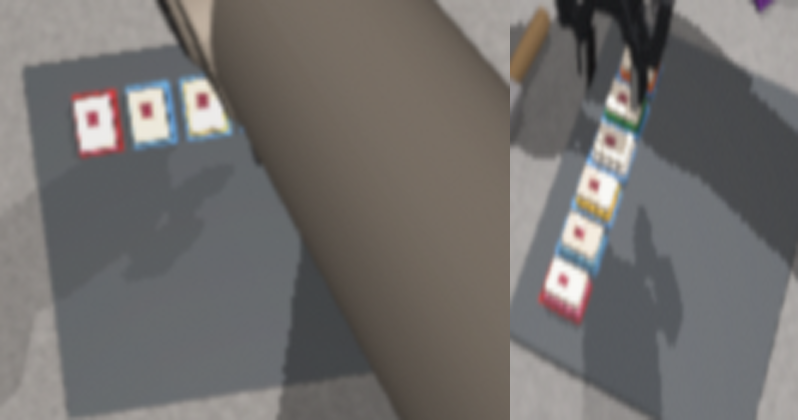

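The side crop shows the row with green still flat on place 5. The odd grip reading (width 0.417) calls for a wrist look before continuing.

>>> send_rows:
  slide:
    - [0,0,-30]
    - [0,0,-70]
    - [-5,-10,-110]
    - [-15,-25,-150]
    - [-22,-38,-182]
    - [-22,-38,-182]
    - [-22,-38,-182]
    - [-22,-38,-182]
  roll: [0,0,2,4,6,7,7,7]
  claw: [0.57,0.57,0.57,0.57,0.57,0.57,0.57,0.57]

```text
t: 29.07
eef_pos: [0.6066, -0.0389, 0.2389]
tool_rot: [-0.0, 0.706, 0.708, -0.0]
contact_force: [-0.1, -0.5, -0.4]
gripper_width: 0.57
grasp_force: 0.0
```

>>> send_rows:
  slide:
    - [0,0,0]
    - [0,0,0]
    - [0,0,0]
    - [0,0,0]
    - [0,0,0]
    - [0,0,0]
    - [0,0,0]
    - [0,0,0]
  roll: [0,0,0,0,0,0,0,0]
  claw: [0.57,0.57,0.57,0.57,0.57,0.57,0.57,0.57]

```text
t: 29.73
eef_pos: [0.607, -0.0383, 0.2395]
tool_rot: [0.0, 0.706, 0.708, 0.0]
contact_force: [0.6, 1.3, 0.8]
gripper_width: 0.567
grasp_force: 0.0
```

```bash
python3 - <<'E'
from h import *
print(pose()[0]); snap('wrist','w3'); err('w3'); crop('w3',220,0,380,240,3.3,'c4')
im=cv2.imread('pics/w3.png')[0:240,240:400]; cv2.imwrite('pics/c4.png',cv2.resize(im,(400,600),interpolation=cv2.INTER_CUBIC))
E
```

```text
[ 0.60696998 -0.03829692  0.23945124]
(626.0, 107.1, 6.9, 37.5, 25.8, 858) place1 err [-1.7  0.3] yaw -0.2
(631.0, 68.6, 7.1, 37.8, 25.6, 818) place2 err [-1.6  1.4] yaw -0.0
(772.0, 52.5, 5.6, 34.0, 31.7, 364) 
(637.6, 27.8, 7.1, 37.3, 24.9, 720) place3 err [-0.1  0. ] yaw -0.0
(640.6, -12.0, 7.9, 38.9, 27.7, 776) place4 err [-2.1  0.1] yaw 0.8
(648.2, -51.2, 7.0, 36.4, 25.3, 604) place5 err [0.6 0.2] yaw -0.1
(652.4, -92.4, 7.1, 36.3, 24.5, 534) place6 err [-0.3 -1.3] yaw -0.0
place (633.2, 66.8, 7.7, 47.3, 31.8)
place (643.0, -11.4, 6.8, 46.9, 32.4)
```

View pics/c4.png

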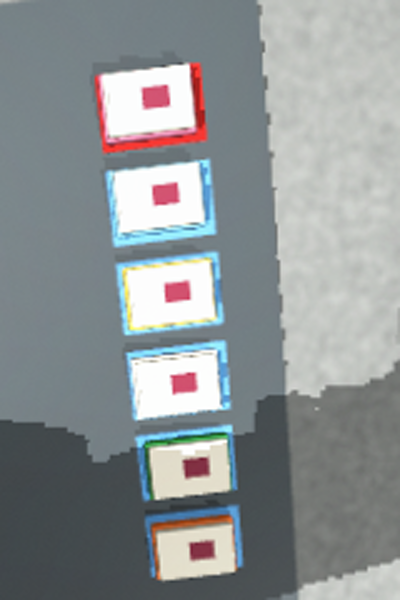

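Green is now centred and flat. Next I nudge blocks 4, 2 and 1 the same way, gripping slightly higher.

```bash
cat >> h.py <<'E'
a=np.radians(PYAW); ex=np.array([np.cos(a),np.sin(a)])/1e3; ey=np.array([-np.sin(a),np.cos(a)])/1e3
E
python3 - <<'E'
from h import *
plan([*(PL[3]-.2*ex+.1*ey),.06],PYAW)
E
```

```text
slide [26.4, 35.5, 179.4] roll -7.0
```

>>> send_rows:
  slide:
    - [6,9,38]
    - [12,18,76]
    - [20,27,114]
    - [26.4,35.5,150]
    - [26.4,35.5,179]
    - [26.4,35.5,179]
    - [26.4,35.5,179]
    - [26.4,35.5,179]
  roll: [-2,-4,-6,-7,-7,-7,-7,-7]
  claw: [0.57,0.57,0.57,0.57,0.57,0.57,0.57,0.57]

```text
t: 30.45
eef_pos: [0.6435, -0.0119, 0.0623]
tool_rot: [0.001, 0.662, 0.75, 0.001]
contact_force: [-0.1, -1.2, -0.1]
gripper_width: 0.573
grasp_force: 0.0
```

>>> send_rows:
  slide:
    - [0,0,0]
    - [0,0,0]
    - [0,0,0]
    - [0,0,0]
    - [0,0,0]
    - [0,0,0]
    - [0,0,0]
    - [0,0,0]
  roll: [0,0,0,0,0,0,0,0]
  claw: [0.57,0.57,0.57,0.57,0.57,0.57,0.57,0.57]

```text
t: 31.12
eef_pos: [0.6423, -0.0118, 0.0604]
tool_rot: [-0.0, 0.662, 0.75, -0.0]
contact_force: [-0.1, -0.4, 0.8]
gripper_width: 0.569
grasp_force: 0.0
```

```bash
python3 - <<'E'
from h import *
print(pose()[0]);plan([*(PL[3]-.2*ex+.1*ey),.0085],PYAW)
E
```

```text
[ 0.64232314 -0.01182379  0.06042381]
 slide [0.0, 0.1, 51.9] roll -0.0
```

>>> send_rows:
  slide:
    - [0,0,25]
    - [0,0,45]
    - [0,0,52]
    - [0,0,52]
    - [0,0,52]
    - [0,0,52]
    - [0,0,52]
    - [0,0,52]
  roll: [0,0,0,0,0,0,0,0]
  claw: [0.57,0.57,0.57,0.57,0.3,0.3,0.3,0.3]

```text
t: 31.78
eef_pos: [0.6431, -0.0118, 0.0095]
tool_rot: [0.001, 0.662, 0.75, 0.001]
contact_force: [0.4, 1.2, -0.0]
gripper_width: 0.444
grasp_force: 25.1
```

>>> send_rows:
  slide:
    - [0,0,-5]
    - [0,2,-5]
    - [0,2,-5]
    - [0,2,-2]
    - [0,2,0]
    - [0,2,0]
    - [0,2,0]
    - [0,2,0]
  roll: [0,0,0,0,0,0,0,0]
  claw: [0.3,0.3,0.3,0.3,0.3,0.57,0.57,0.57]

```text
t: 32.45
eef_pos: [0.6442, -0.0116, 0.0082]
tool_rot: [-0.0, 0.662, 0.75, -0.0]
contact_force: [-0.5, 0.2, 0.8]
gripper_width: 0.568
grasp_force: 0.0
```

>>> send_rows:
  slide:
    - [0,0,-25]
    - [0,0,-50]
    - [27,-1,-50]
    - [54,-1.6,-50]
    - [81.4,-1.6,-50]
    - [81.4,-1.6,-50]
    - [81.4,-1.6,-50]
    - [81.4,-1.6,-50]
  roll: [0,0,0,0,0,0,0,0]
  claw: [0.57,0.57,0.57,0.57,0.57,0.57,0.57,0.57]

```text
t: 33.12
eef_pos: [0.6326, 0.0683, 0.0582]
tool_rot: [0.0, 0.662, 0.75, -0.0]
contact_force: [0.2, 0.2, -0.9]
gripper_width: 0.57
grasp_force: 0.0
```

```bash
python3 - <<'E'
from h import *
print(pose()[0]);plan([*(PL[1]+.2*ex+1.4*ey),.0085],PYAW)
E
```

```text
[0.63263376 0.06832615 0.0582263 ]
 slide [0.5, 0.2, 49.7] roll -0.0
```

>>> send_rows:
  slide:
    - [0.5,0,25]
    - [0.5,0,45]
    - [0.5,0,50]
    - [0.5,0,50]
    - [0.5,0,50]
    - [0.5,0,50]
    - [0.5,0,50]
    - [0.5,0,50]
  roll: [0,0,0,0,0,0,0,0]
  claw: [0.57,0.57,0.57,0.57,0.3,0.3,0.3,0.3]

```text
t: 33.78
eef_pos: [0.6333, 0.0695, 0.0095]
tool_rot: [0.001, 0.662, 0.75, 0.001]
contact_force: [0.1, -0.3, 0.1]
gripper_width: 0.443
grasp_force: 25.1
```

>>> send_rows:
  slide:
    - [0,0,-5]
    - [-1.4,1.7,-5]
    - [-1.4,1.7,-5]
    - [-1.4,1.7,-2]
    - [-1.4,1.7,0]
    - [-1.4,1.7,0]
    - [-1.4,1.7,0]
    - [-1.4,1.7,0]
  roll: [0,0,0,0,0,0,0,0]
  claw: [0.3,0.3,0.3,0.3,0.3,0.57,0.57,0.57]

```text
t: 34.45
eef_pos: [0.6342, 0.0683, 0.0081]
tool_rot: [-0.0, 0.662, 0.75, -0.0]
contact_force: [0.3, -0.2, -0.1]
gripper_width: 0.571
grasp_force: 0.0
```

>>> send_rows:
  slide:
    - [0,0,-25]
    - [0,0,-50]
    - [20,-1,-50]
    - [40.3,-1.8,-50]
    - [40.3,-1.8,-50]
    - [40.3,-1.8,-50]
    - [40.3,-1.8,-50]
    - [40.3,-1.8,-50]
  roll: [0,0,0,0,0,0,0,0]
  claw: [0.57,0.57,0.57,0.57,0.57,0.57,0.57,0.57]

```text
t: 35.12
eef_pos: [0.6277, 0.1067, 0.058]
tool_rot: [0.0, 0.662, 0.749, -0.001]
contact_force: [-0.2, -0.7, -0.4]
gripper_width: 0.575
grasp_force: 0.0
```

```bash
python3 - <<'E'
from h import *
print(pose()[0]);plan([*(PL[0]+.2*ex+.3*ey),.0085],PYAW)
E
```

```text
[0.6277066  0.10666484 0.05800635]
 slide [0.7, 0.3, 49.5] roll -0.1
```

>>> send_rows:
  slide:
    - [0.7,0,25]
    - [0.7,0,45]
    - [0.7,0,49.5]
    - [0.7,0,49.5]
    - [0.7,0,49.5]
    - [0.7,0,49.5]
    - [0.7,0,49.5]
    - [0.7,0,49.5]
  roll: [0,0,0,0,0,0,0,0]
  claw: [0.57,0.57,0.57,0.57,0.3,0.3,0.3,0.3]

```text
t: 35.78
eef_pos: [0.6288, 0.1089, 0.0104]
tool_rot: [0.001, 0.662, 0.75, 0.001]
contact_force: [-0.7, -1.0, 3.8]
gripper_width: 0.412
grasp_force: 52.4
```

>>> send_rows:
  slide:
    - [0,0,-5]
    - [-0.3,1.8,-5]
    - [-0.3,1.8,-5]
    - [-0.3,1.8,-2]
    - [-0.3,1.8,0]
    - [-0.3,1.8,0]
    - [-0.3,1.8,0]
    - [-0.3,1.8,0]
  roll: [0,0,0,0,0,0,0,0]
  claw: [0.3,0.3,0.3,0.3,0.3,0.57,0.57,0.57]

```text
t: 36.45
eef_pos: [0.629, 0.1086, 0.0085]
tool_rot: [-0.0, 0.662, 0.75, -0.0]
contact_force: [-0.1, 0.3, -0.6]
gripper_width: 0.571
grasp_force: 0.0
```

>>> send_rows:
  slide:
    - [0,0,-30]
    - [0,0,-70]
    - [0,0,-110]
    - [-40,-10,-150]
    - [-80,-20,-190]
    - [-120,-25,-230]
    - [-148,-30,-232]
    - [-148,-30,-232]
  roll: [0,0,0,2,4,6,7,7]
  claw: [0.57,0.57,0.57,0.57,0.57,0.57,0.57,0.57]

```text
t: 37.12
eef_pos: [0.6184, -0.0455, 0.2433]
tool_rot: [0.001, 0.707, 0.707, 0.0]
contact_force: [0.8, -0.7, -0.2]
gripper_width: 0.57
grasp_force: 0.0
```

>>> send_rows:
  slide:
    - [0,0,0]
    - [0,0,0]
    - [0,0,0]
    - [0,0,0]
    - [0,0,0]
    - [0,0,0]
    - [0,0,0]
    - [0,0,0]
  roll: [0,0,0,0,0,0,0,0]
  claw: [0.57,0.57,0.57,0.57,0.57,0.57,0.57,0.57]

```text
t: 37.78
eef_pos: [0.618, -0.0413, 0.2407]
tool_rot: [-0.0, 0.706, 0.708, -0.0]
contact_force: [0.3, -0.3, 0.4]
gripper_width: 0.567
grasp_force: 0.0
```

```bash
python3 - <<'E'
from h import *
print(pose()[0]); snap('wrist','w4'); err('w4')
plan([.50,.27,.30],30,note='look roll')
E
```

```text
[ 0.6179554 -0.0413157  0.2406507]
(628.8, 108.4, 6.3, 37.1, 25.4, 853) place1 err [1.2 1.3] yaw -0.8
(633.1, 68.4, 7.5, 37.7, 25.5, 804) place2 err [0.5 1. ] yaw 0.4
(771.9, 54.9, 80.7, 40.6, 30.9, 426) 
(637.4, 27.8, 7.2, 36.8, 24.8, 716) place3 err [-0.3  0.1] yaw 0.1
(642.8, -12.0, 7.3, 39.0, 27.5, 767) place4 err [ 0.1 -0.2] yaw 0.2
(648.3, -51.2, 7.1, 36.3, 25.1, 603) place5 err [0.7 0.2] yaw -0.0
(652.4, -92.5, 7.1, 36.0, 24.5, 530) place6 err [-0.4 -1.4] yaw -0.0
place (633.2, 67.4, 7.0, 46.7, 32.8)
place (642.6, -11.1, 7.4, 46.4, 31.5)
place (627.5, 106.7, 7.3, 44.3, 30.9)
look roll slide [311.8, -117.1, -59.2] roll -29.8
```

The row is within 1.4 mm and 1° everywhere. Now for the roll.

```bash
python3 - <<'E'
from h import *
plan([.59,.28,.24],30.7,note='look roll')
E
```

```text
look roll slide [321.6, -27.0, 0.8] roll -30.5
```

>>> send_rows:
  slide:
    - [40,-3,0]
    - [80,-6,0]
    - [121,-10,0]
    - [162,-14,0]
    - [203,-17,0]
    - [244,-20,0]
    - [285,-24,0]
    - [322,-27,0]
  roll: [-4,-8,-12,-16,-20,-24,-28,-30.5]
  claw: [1,1,1,1,1,1,1,1]

```text
t: 38.5
eef_pos: [0.5895, 0.2828, 0.2411]
tool_rot: [-0.0, 0.493, 0.87, 0.0]
contact_force: [0.7, -0.1, -0.9]
gripper_width: 1.0
grasp_force: 0.0
```

>>> send_rows:
  slide:
    - [0,0,0]
    - [0,0,0]
    - [0,0,0]
    - [0,0,0]
    - [0,0,0]
    - [0,0,0]
    - [0,0,0]
    - [0,0,0]
  roll: [0,0,0,0,0,0,0,0]
  claw: [1,1,1,1,1,1,1,1]

```text
t: 39.17
eef_pos: [0.5905, 0.2793, 0.2411]
tool_rot: [0.0, 0.496, 0.869, -0.0]
contact_force: [0.4, -0.1, -0.0]
gripper_width: 0.997
grasp_force: 0.0
```

```bash
python3 - <<'E'
from h import *
print(pose()[0]); im,m=snap('wrist','w5'); crop('w5',0,0,560,420,1.4,'w5b')
print(proj(m,[[.584,.347,.036],[.399,.294,.014]])*1.4)
E
```

```text
[0.59053612 0.27934905 0.24105073]
[[431.11242012 171.27459267]
 [192.60688408 109.46498272]]
```

View pics/w5b.png

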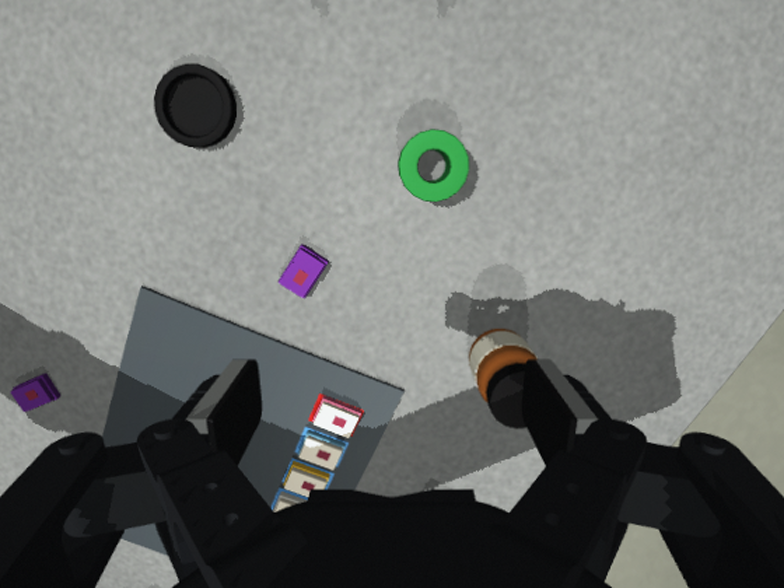

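Wrist view (1.4x): green roll's top ring centred near (433,165), black holder near (196,105), red place (337,415), jar (510,370).

```bash
cat >> h.py <<'E'
def circ(m,mask,z):
    mask=cv2.morphologyEx(mask.astype(np.uint8)*255,cv2.MORPH_OPEN,np.ones((3,3)))
    c=max(cv2.findContours(mask,cv2.RETR_EXTERNAL,cv2.CHAIN_APPROX_NONE)[0],key=cv2.contourArea)
    P=unproj(m,cv2.convexHull(c).reshape(-1,2),z)[:,:2]*1000
    return cv2.minEnclosingCircle(P.astype(np.float32)), cv2.fitEllipse(P.astype(np.float32))
E
python3 - <<'E'
from h import *
im,m=load('w5'); h,s,v=[x.astype(int) for x in cv2.split(cv2.cvtColor(im,cv2.COLOR_RGB2HSV))]
print(circ(m,(h>50)&(h<80)&(s>100)&(v>140),.036))
k=np.zeros(h.shape,bool); k[30:120,95:185]=1
print(circ(m,(v<50)&k,.014))
plan([.584,.347,.06],30.7)
E
```

```text
(((583.1372680664062, 351.24664306640625), 26.182327270507812), ((583.0523681640625, 351.38189697265625), (51.63557052612305, 51.943946838378906), 25.71000862121582))
(((399.396728515625, 296.9178466796875), 32.950538635253906), ((399.3969421386719, 297.257080078125), (62.036956787109375, 66.03858947753906), 106.54100036621094))
 slide [61.4, 28.7, 181.0] roll -0.1
```

```bash
python3 - <<'E'
from h import *
p,M,o=pose()
p,M=step(p,M,[.584,.3515,.07],30.7,'over')
p,M=step(p,M,[.584,.3515,.008],30.7,'down')
E
```

```text
over slide [65.3, 31.0, 171.0] roll -0.1
down slide [0.0, -0.0, 62.0] roll -0.0
```

>>> send_rows:
  slide:
    - [15,7,35]
    - [30,14,70]
    - [45,21,105]
    - [65,31,140]
    - [65,31,171]
    - [65,31,171]
    - [65,31,171]
    - [65,31,171]
  roll: [0,0,0,0,0,0,0,0]
  claw: [1,1,1,1,1,1,1,1]

```text
t: 39.88
eef_pos: [0.5852, 0.3516, 0.0718]
tool_rot: [0.001, 0.496, 0.868, 0.001]
contact_force: [0.5, 0.0, 0.7]
gripper_width: 1.0
grasp_force: 0.0
```

>>> send_rows:
  slide:
    - [0,0,20]
    - [0,0,40]
    - [0,0,55]
    - [0,0,62]
    - [0,0,62]
    - [0,0,62]
    - [0,0,62]
    - [0,0,62]
  roll: [0,0,0,0,0,0,0,0]
  claw: [1,1,1,1,1,0.5,0.5,0.5]
  force: 35

```text
t: 40.55
eef_pos: [0.5847, 0.3525, 0.0096]
tool_rot: [0.001, 0.495, 0.869, 0.001]
contact_force: [-4.4, -2.9, 14.5]
gripper_width: 0.622
grasp_force: 34.6
```

>>> send_rows:
  slide:
    - [0,0,0]
    - [0,0,0]
    - [0,0,0]
    - [0,0,0]
    - [0,0,-20]
    - [0,0,-50]
    - [0,0,-90]
    - [0,0,-130]
  roll: [0,0,0,0,0,0,0,0]
  claw: [0.5,0.5,0.5,0.5,0.5,0.5,0.5,0.5]

```text
t: 41.22
eef_pos: [0.5831, 0.3513, 0.1389]
tool_rot: [-0.001, 0.495, 0.869, -0.001]
contact_force: [0.4, -0.3, 0.4]
gripper_width: 0.617
grasp_force: 37.1
```

```bash
python3 - <<'E'
from h import *
p,M,o=pose();print(p,o['gripper_width'],o['grasp_force'],o['contact_force'],o['q'].round(2))
p,M=step(p,M,[.57,0.0,.18],0,'mid')
p,M=step(p,M,[.45,-.22,.2],-26,'look stand')
E
```

```text
[0.58308569 0.35134034 0.13886   ] 0.6173848627952578 37.12064512073994 [ 0.41889654 -0.30041498  0.42717068] [-0.19  0.67 -0.67  1.58  0.46  1.05 -0.44]
mid slide [-295.6, -190.5, -40.8] roll 30.7
look stand slide [-220.0, -120.0, -19.6] roll 26.0
```

Roll is in the grip. Carry it high to a viewpoint for the stand.

```bash
python3 - <<'E'
from h import *
p,M,o=pose()
p,M=step(p,M,[.54,0.05,.2],5,'mid')
p,M=step(p,M,[.40,-.23,.24],-30,'mid2')
p,M=step(p,M,[.372,-.354,.24],-34.6,'look stand')
E
```

```text
mid slide [-237.3, -190.8, -60.8] roll 25.7
mid2 slide [-266.8, -163.9, -39.5] roll 35.0
look stand slide [-121.4, 37.8, 0.2] roll 4.6
```

>>> send_rows:
  slide:
    - [0,0,-30]
    - [-30,-24,-60]
    - [-60,-48,-61]
    - [-90,-72,-61]
    - [-120,-96,-61]
    - [-150,-120,-61]
    - [-180,-144,-61]
    - [-210,-168,-61]
  roll: [0,2,5,8,12,16,20,25.7]
  claw: [0.5,0.5,0.5,0.5,0.5,0.5,0.5,0.5]

```text
t: 41.88
eef_pos: [0.5456, 0.0837, 0.1994]
tool_rot: [0.0, 0.677, 0.736, 0.0]
contact_force: [0.2, 1.2, -1.6]
gripper_width: 0.62
grasp_force: 37.2
```

```bash
python3 - <<'E'
from h import *
p,M,o=pose();print(p)
p,M=step(p,M,[.40,-.23,.24],-30,'mid2')
p,M=step(p,M,[.372,-.354,.24],-34.6,'look stand')
E
```

```text
[0.54563685 0.08370709 0.19942301]
mid2 slide [-300.6, -171.1, -40.7] roll 34.7
look stand slide [-121.4, 37.8, -0.0] roll 4.6
```

>>> send_rows:
  slide:
    - [-30,-17,-10]
    - [-64,-36,-20]
    - [-98,-56,-30]
    - [-132,-75,-40]
    - [-166,-94,-41]
    - [-200,-114,-41]
    - [-234,-133,-41]
    - [-268,-152,-41]
  roll: [4,8,12,16,20,25,30,35]
  claw: [0.5,0.5,0.5,0.5,0.5,0.5,0.5,0.5]

```text
t: 42.55
eef_pos: [0.4168, -0.1959, 0.2407]
tool_rot: [0.001, 0.867, 0.498, 0.0]
contact_force: [1.3, -0.1, -1.2]
gripper_width: 0.619
grasp_force: 37.2
```

>>> send_rows:
  slide:
    - [-40,-15,0]
    - [-80,-15,0]
    - [-120,0,0]
    - [-150,15,0]
    - [-150,20,0]
    - [-150,20,0]
    - [-150,20,0]
    - [-150,20,0]
  roll: [4.6,4.6,4.6,4.6,4.6,4.6,4.6,4.6]
  claw: [0.5,0.5,0.5,0.5,0.5,0.5,0.5,0.5]

```text
t: 43.22
eef_pos: [0.3605, -0.3328, 0.24]
tool_rot: [-0.0, 0.885, 0.465, 0.0]
contact_force: [0.9, -0.6, -0.2]
gripper_width: 0.621
grasp_force: 37.2
```

```bash
python3 - <<'E'
from h import *
print(pose()[0]); im,m=snap('wrist','w6'); crop('w6',0,0,560,420,1.4,'w6b')
E
```

```text
[ 0.36046294 -0.332785    0.23995351]
```

View pics/w6b.png

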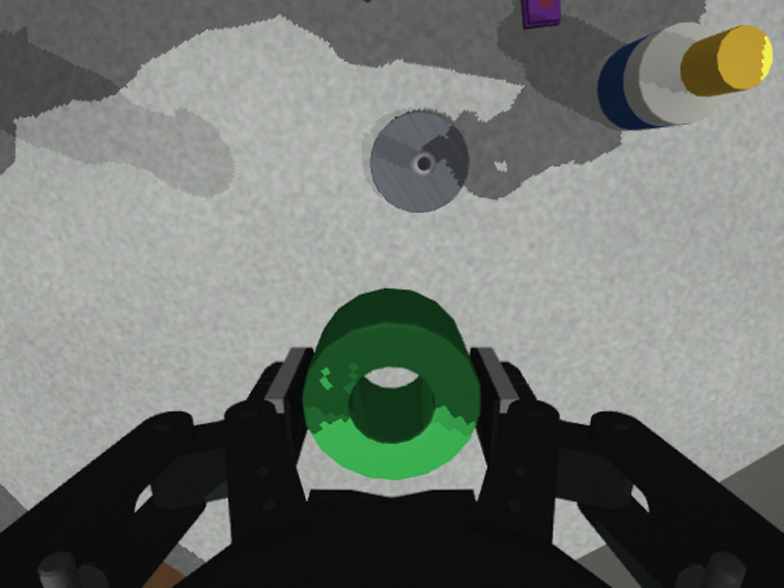

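Wrist view: base disc centre (420,162), spindle tip (424,163), cap top about (745,58). The roll is held upright with its bore visible at (391,403).

```bash
python3 - <<'E'
from h import *
im,m=load('w6'); f=lambda p,z: unproj(m,np.array(p)/1.4,z).round(4).tolist()
print('base',f([[420,162]],.012),'spindle',f([[424,163]],.062),'edges',f([[371,162],[469,162],[420,111],[420,213]],.012))
print('cap',f([[745,58]],.134))
print('roll top edges',f([[303,395],[480,395],[391,480],[391,322],[350,400],[435,400]],.2665))
# fit base disc: dark bluish grey in area
g=cv2.cvtColor(im,cv2.COLOR_RGB2GRAY)
k=np.zeros(g.shape,np.uint8); k[70:160,255:345]=255
c=cv2.HoughCircles(cv2.medianBlur(g[60:170,240:350],3),cv2.HOUGH_GRADIENT,1,50,param1=100,param2=15,minRadius=28,maxRadius=45)
if c is not None: c=c[0,0]+[240,60,0]; print(c*1.4, f([c[:2]*1.4],.012))
E
```

```text
base [[0.4171, -0.2901, 0.012]] spindle [[0.4165, -0.2904, 0.062]] edges [[0.3849, -0.2679, 0.012], [0.4496, -0.3123, 0.012], [0.4387, -0.2579, 0.012], [0.3946, -0.324, 0.012]]
cap [[0.5869, -0.3365, 0.134]]
roll top edges [[0.3408, -0.3152, 0.2665], [0.3828, -0.3442, 0.2665], [0.3449, -0.3539, 0.2665], [0.3744, -0.3111, 0.2665], [0.351, -0.3241, 0.2665], [0.3712, -0.3381, 0.2665]]
[415.1        160.3         53.33999786] [[0.4146, -0.2868, 0.012]]
```

```bash
python3 - <<'E'
from h import *
p,M,o=pose()
p,M=step(p,M,[.4174,-.2908,.10],-34.6,'over')
E
```

```text
over slide [66.8, 23.2, 140.0] roll 0.1
```

>>> send_rows:
  slide:
    - [20,7,0]
    - [45,16,10]
    - [67,23,40]
    - [67,23,70]
    - [67,23,100]
    - [67,23,125]
    - [67,23,140]
    - [67,23,140]
  roll: [0,0,0,0,0,0,0,0]
  claw: [0.5,0.5,0.5,0.5,0.5,0.5,0.5,0.5]

```text
t: 43.93
eef_pos: [0.4152, -0.2898, 0.097]
tool_rot: [-0.003, 0.885, 0.465, -0.001]
contact_force: [0.8, -0.6, -0.5]
gripper_width: 0.618
grasp_force: 37.2
```

>>> send_rows:
  slide:
    - [0,0,0]
    - [0,0,0]
    - [0,0,0]
    - [0,0,0]
    - [0,0,0]
    - [0,0,0]
    - [0,0,0]
    - [0,0,0]
  roll: [0,0,0,0,0,0,0,0]
  claw: [0.5,0.5,0.5,0.5,0.5,0.5,0.5,0.5]

```text
t: 44.6
eef_pos: [0.4171, -0.2925, 0.1001]
tool_rot: [0.0, 0.886, 0.464, 0.0]
contact_force: [-0.3, 0.6, -0.6]
gripper_width: 0.616
grasp_force: 37.2
```

```bash
python3 - <<'E'
from h import *
p,M,o=pose(); print(p,o['contact_force'])
p,M=step(p,M,[.4174,-.2908,.022],-34.6,'down')
E
```

```text
[ 0.41706782 -0.29251179  0.10010116] [-0.27971735  0.64992111 -0.56207809]
down slide [1.6, -0.7, 78.1] roll -0.1
```

>>> send_rows:
  slide:
    - [1.6,-0.7,6]
    - [1.6,-0.7,12]
    - [1.6,-0.7,18]
    - [1.6,-0.7,24]
    - [1.6,-0.7,30]
    - [1.6,-0.7,36]
    - [1.6,-0.7,42]
    - [1.6,-0.7,48]
  roll: [0,0,0,0,0,0,0,0]
  claw: [0.5,0.5,0.5,0.5,0.5,0.5,0.5,0.5]

```text
t: 45.27
eef_pos: [0.4174, -0.2907, 0.0512]
tool_rot: [-0.0, 0.886, 0.464, -0.0]
contact_force: [0.9, 0.1, 0.4]
gripper_width: 0.615
grasp_force: 37.2
```

No contact force, so the bore is over the spindle. Lower it to the base.

>>> send_rows:
  slide:
    - [0,0,6]
    - [0,0,12]
    - [0,0,18]
    - [0,0,23]
    - [0,0,26]
    - [0,0,28]
    - [0,0,29]
    - [0,0,29.5]
  roll: [0,0,0,0,0,0,0,0]
  claw: [0.5,0.5,0.5,0.5,0.5,0.5,0.5,0.5]

```text
t: 45.93
eef_pos: [0.4175, -0.2907, 0.0224]
tool_rot: [0.0, 0.886, 0.464, 0.0]
contact_force: [-1.1, -0.5, -0.1]
gripper_width: 0.618
grasp_force: 37.2
```

>>> send_rows:
  slide:
    - [0,0,0]
    - [0,0,0]
    - [0,0,0]
    - [0,0,0]
    - [0,0,0]
    - [0,0,0]
    - [0,0,0]
    - [0,0,0]
  roll: [0,0,0,0,0,0,0,0]
  claw: [0.7,0.8,0.85,0.85,0.85,0.85,0.85,0.85]

```text
t: 46.6
eef_pos: [0.4174, -0.2907, 0.0225]
tool_rot: [0.0, 0.886, 0.464, 0.0]
contact_force: [-0.3, 0.0, 0.3]
gripper_width: 0.854
grasp_force: 0.0
```

>>> send_rows:
  slide:
    - [0,0,-15]
    - [0,0,-30]
    - [0,0,-55]
    - [0,0,-85]
    - [0,0,-120]
    - [0,0,-160]
    - [0,0,-200]
    - [0,0,-220]
  roll: [0,0,0,0,0,0,0,0]
  claw: [0.85,0.85,0.85,0.85,0.85,0.85,0.85,0.85]

```text
t: 47.27
eef_pos: [0.419, -0.2914, 0.2474]
tool_rot: [0.003, 0.886, 0.464, 0.002]
contact_force: [-0.1, -0.7, -0.5]
gripper_width: 0.853
grasp_force: 0.0
```

```bash
python3 - <<'E'
from h import *
p,M,o=pose(); print(p)
p,M=step(p,M,[.55,-.42,.28],-29.8,'look at bottle')
E
```

```text
[ 0.41899186 -0.29138751  0.24740332]
look at bottle slide [-31.3, 181.1, -31.5] roll -4.9
```

>>> send_rows:
  slide:
    - [-5,35,-32]
    - [-10,70,-32]
    - [-16,105,-32]
    - [-24,145,-32]
    - [-31,181,-32]
    - [-31,181,-32]
    - [-31,181,-32]
    - [-31,181,-32]
  roll: [-1,-2,-3,-4,-5,-5,-5,-5]
  claw: [0.7,0.7,0.7,0.7,0.7,0.7,0.7,0.7]

```text
t: 47.93
eef_pos: [0.5484, -0.4186, 0.2737]
tool_rot: [-0.001, 0.865, 0.503, -0.0]
contact_force: [-0.2, 0.7, 0.3]
gripper_width: 0.7
grasp_force: 0.0
```

>>> send_rows:
  slide:
    - [0,0,0]
    - [0,0,0]
    - [0,0,0]
    - [0,0,0]
    - [0,0,0]
    - [0,0,0]
    - [0,0,0]
    - [0,0,0]
  roll: [0,0,0,0,0,0,0,0]
  claw: [0.7,0.7,0.7,0.7,0.7,0.7,0.7,0.7]

```text
t: 48.6
eef_pos: [0.5486, -0.4191, 0.2745]
tool_rot: [0.0, 0.865, 0.503, -0.0]
contact_force: [0.4, 0.7, -0.4]
gripper_width: 0.699
grasp_force: 0.0
```

```bash
python3 - <<'E'
from h import *
print(pose()[0]); im,m=snap('wrist','w7'); crop('w7',0,0,560,420,1.4,'w7b')
E
```

```text
[ 0.54857214 -0.41914002  0.27447915]
```

View pics/w7b.png

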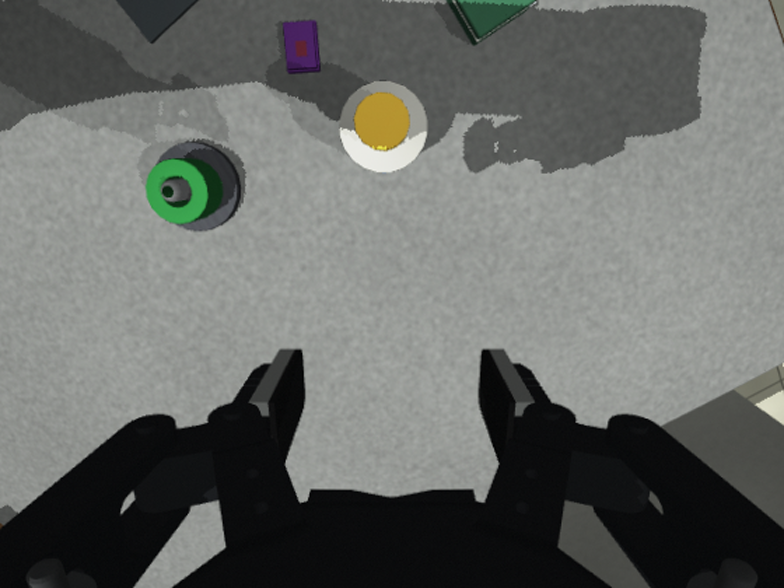

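The roll is on the spindle: green ring (177,190) with the tip showing through. The cap's top disc is centred at (382,121).

```bash
python3 - <<'E'
from h import *
im,m=load('w7'); h,s,v=[x.astype(int) for x in cv2.split(cv2.cvtColor(im,cv2.COLOR_RGB2HSV))]
k=np.zeros(h.shape,bool); k[50:130,240:310]=1
c=circ(m,(h>12)&(h<36)&(s>120)&k,.134); print(c)
x,y=c[0][0][0]/1e3,c[0][0][1]/1e3
p,M,o=pose()
p,M=step(p,M,[x,y,.165],-29.8,'over')
step(p,M,[x,y,.112],-29.8,'down')
E
```

```text
(((588.1983642578125, -336.45208740234375), 16.624042510986328), ((588.1587524414062, -336.43157958984375), (32.737693786621094, 32.99547576904297), 1.5180782079696655))
over slide [91.4, -6.5, 109.4] roll 0.1
down slide [0.0, -0.0, 53.0] roll -0.0
```

>>> send_rows:
  slide:
    - [25,-2,10]
    - [50,-4,30]
    - [75,-5,55]
    - [91,-6,80]
    - [91,-6,109]
    - [91,-6,109]
    - [91,-6,109]
    - [91,-6,109]
  roll: [0,0,0,0,0,0,0,0]
  claw: [0.7,0.7,0.7,0.7,0.7,0.7,0.7,0.7]

```text
t: 49.32
eef_pos: [0.5888, -0.3386, 0.167]
tool_rot: [0.001, 0.865, 0.502, 0.0]
contact_force: [1.2, 0.2, 0.8]
gripper_width: 0.699
grasp_force: 0.0
```

>>> send_rows:
  slide:
    - [0,0,0]
    - [0,0,0]
    - [0,0,0]
    - [0,0,0]
    - [0,0,0]
    - [0,0,0]
    - [0,0,0]
    - [0,0,0]
  roll: [0,0,0,0,0,0,0,0]
  claw: [0.7,0.7,0.7,0.7,0.7,0.7,0.7,0.7]

```text
t: 49.98
eef_pos: [0.5885, -0.3371, 0.1654]
tool_rot: [-0.0, 0.865, 0.503, -0.0]
contact_force: [-0.6, 0.2, 0.4]
gripper_width: 0.694
grasp_force: 0.0
```

```bash
python3 - <<'E'
from h import *
p,M,o=pose(); print(p); plan([.5882,-.3364,.112],-29.8)
E
```

```text
[ 0.58845218 -0.3370733   0.16542908]
 slide [0.5, -0.5, 53.4] roll 0.1
```

>>> send_rows:
  slide:
    - [0.5,0,15]
    - [0.5,0,30]
    - [0.5,0,42]
    - [0.5,0,50]
    - [0.5,0,53]
    - [0.5,0,53]
    - [0.5,0,53]
    - [0.5,0,53]
  roll: [0,0,0,0,0,0,0,0]
  claw: [0.7,0.7,0.7,0.7,0.7,0.6,0.5,0.45]
  force: 20

```text
t: 50.65
eef_pos: [0.5893, -0.3369, 0.1133]
tool_rot: [0.001, 0.865, 0.502, 0.0]
contact_force: [0.2, 0.3, 1.0]
gripper_width: 0.45
grasp_force: 0.0
```

>>> send_rows:
  slide:
    - [0,0,0]
    - [0,0,0]
    - [0,0,0]
    - [0,0,0]
    - [0,0,0]
    - [0,0,0]
    - [0,0,0]
    - [0,0,0]
  roll: [0,0,0,0,0,0,0,0]
  claw: [0.43,0.41,0.39,0.37,0.35,0.3,0.3,0.3]

```text
t: 51.32
eef_pos: [0.5891, -0.3369, 0.1132]
tool_rot: [0.0, 0.865, 0.502, 0.0]
contact_force: [-0.6, 0.2, 5.2]
gripper_width: 0.383
grasp_force: 19.7
```

```bash
python3 - <<'E'
from h import *
p,M,o=pose(); print(p,o['gripper_width'],o['grasp_force'],o['contact_force'])
E
```

```text
[ 0.58905855 -0.33688652  0.11318793] 0.38322593045807934 19.68056801262719 [-0.64663882  0.22923043  5.21209221]
```

>>> send_rows:
  slide:
    - [0,0,-4]
    - [0,0,-10]
    - [0,0,-18]
    - [0,0,-27]
    - [0,0,-36]
    - [0,0,-48]
    - [0,0,-65]
    - [0,0,-85]
  roll: [0,0,0,0,0,0,0,0]
  claw: [0.3,0.3,0.3,0.3,0.3,0.3,0.3,0.3]

```text
t: 51.98
eef_pos: [0.5882, -0.3365, 0.1983]
tool_rot: [-0.0, 0.865, 0.503, -0.0]
contact_force: [0.7, -0.3, -0.6]
gripper_width: 0.376
grasp_force: 19.9
```

```bash
python3 - <<'E'
from h import *
p,M,o=pose(); print(p,o['gripper_width'],o['grasp_force'],o['contact_force'])
p,M=step(p,M,[.56,-.05,.22],0,'mid')
p,M=step(p,M,[.47,.2,.22],30,'mid2')
a_=np.arctan2(.297,.399); 
p,M=step(p,M,[.399+.07*np.sin(a_),.297-.07*np.cos(a_),.22],np.degrees(a_),'look holder'); print(p)
E
```

```text
[ 0.58823864 -0.33649741  0.19828277] 0.37619777813247784 19.897425180097343 [ 0.70905362 -0.28821905 -0.64271266]
mid slide [235.0, -166.4, -21.5] roll -29.7
mid2 slide [250.0, -90.0, 0.2] roll -30.0
look holder slide [50.0, -4.9, 0.1] roll -6.7
[0.44079707 0.24084838 0.22      ]
```

>>> send_rows:
  slide:
    - [29,-21,-21]
    - [58,-42,-21]
    - [87,-62,-21]
    - [117,-83,-21]
    - [146,-104,-21]
    - [176,-125,-21]
    - [205,-146,-21]
    - [235,-166,-21]
  roll: [-4,-8,-12,-16,-20,-24,-28,-29.7]
  claw: [0.3,0.3,0.3,0.3,0.3,0.3,0.3,0.3]

```text
t: 52.65
eef_pos: [0.5604, -0.0489, 0.2197]
tool_rot: [0.001, 0.706, 0.708, 0.0]
contact_force: [0.7, 0.3, 0.0]
gripper_width: 0.38
grasp_force: 20.0
```

>>> send_rows:
  slide:
    - [30,-6,0]
    - [62,-14,0]
    - [95,-24,0]
    - [128,-36,0]
    - [160,-50,0]
    - [190,-63,0]
    - [220,-77,0]
    - [250,-90,0]
  roll: [-4,-8,-12,-16,-20,-24,-28,-30]
  claw: [0.3,0.3,0.3,0.3,0.3,0.3,0.3,0.3]

```text
t: 53.32
eef_pos: [0.47, 0.201, 0.2196]
tool_rot: [0.001, 0.498, 0.867, 0.0]
contact_force: [-0.3, -0.2, -0.1]
gripper_width: 0.38
grasp_force: 20.0
```

```bash
python3 - <<'E'
from h import *
p,M,o=pose(); print(p,o['gripper_width'])
p,M=step(p,M,[.441,.241,.20],36.7,'look holder')
E
```

```text
[0.46995322 0.20100626 0.21960787] 0.37981133103072634
look holder slide [49.2, -4.9, 19.6] roll -6.5
```

>>> send_rows:
  slide:
    - [15,-2,5]
    - [30,-3,12]
    - [49,-5,20]
    - [49,-5,20]
    - [49,-5,20]
    - [49,-5,20]
    - [49,-5,20]
    - [49,-5,20]
  roll: [-2,-4,-6.5,-6.5,-6.5,-6.5,-6.5,-6.5]
  claw: [0.3,0.3,0.3,0.3,0.3,0.3,0.3,0.3]

```text
t: 53.98
eef_pos: [0.4427, 0.2385, 0.1986]
tool_rot: [0.0, 0.451, 0.893, 0.0]
contact_force: [-0.1, 0.9, -0.3]
gripper_width: 0.381
grasp_force: 20.0
```

```bash
python3 - <<'E'
from h import *
p=pose()[0]; print(p); im,m=snap('wrist','w8'); crop('w8',0,0,560,420,1.4,'w8b')
h,s,v=[x.astype(int) for x in cv2.split(cv2.cvtColor(im,cv2.COLOR_RGB2HSV))]
q=proj(m,[[.399,.297,.014]])[0].astype(int); print(q*1.4)
k=np.zeros(h.shape,bool); k[max(0,q[1]-70):q[1]+60,q[0]-60:q[0]+60]=1
print(circ(m,(v<55)&k,.014))
E
```

```text
[0.44273576 0.23847346 0.1986287 ]
[392. 154.]
(((396.338623046875, 296.0895690917969), 31.282363891601562), ((396.3609619140625, 296.051513671875), (62.0889892578125, 62.19894790649414), 73.04371643066406))
```

View pics/w8b.png

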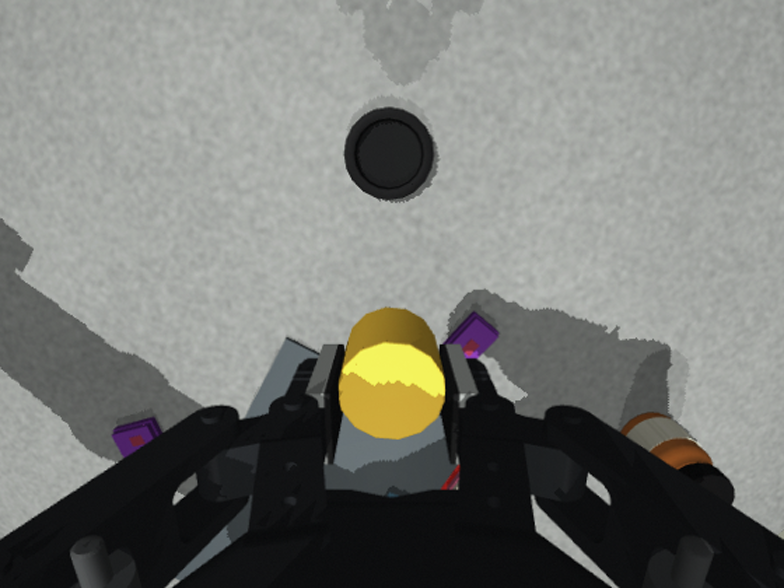

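The cap is held upright and the holder is at (390,154), about (0.397, 0.296).

```bash
python3 - <<'E'
from h import *
p,M,o=pose()
p,M=step(p,M,[.397,.296,.07],36.7,'over')
E
```

```text
over slide [73.2, -2.7, 128.6] roll -0.3
```

>>> send_rows:
  slide:
    - [20,-1,20]
    - [40,-2,40]
    - [60,-3,65]
    - [73,-3,90]
    - [73,-3,115]
    - [73,-3,128]
    - [73,-3,128]
    - [73,-3,128]
  roll: [0,0,0,0,0,0,0,0]
  claw: [0.3,0.3,0.3,0.3,0.3,0.3,0.3,0.3]

```text
t: 54.7
eef_pos: [0.3964, 0.2959, 0.0705]
tool_rot: [-0.0, 0.45, 0.893, -0.0]
contact_force: [-0.4, 0.5, 0.4]
gripper_width: 0.381
grasp_force: 20.0
```

>>> send_rows:
  slide:
    - [0,0,0]
    - [0,0,0]
    - [0,0,0]
    - [0,0,0]
    - [0,0,0]
    - [0,0,0]
    - [0,0,0]
    - [0,0,0]
  roll: [0,0,0,0,0,0,0,0]
  claw: [0.3,0.3,0.3,0.3,0.3,0.3,0.3,0.3]

```text
t: 55.37
eef_pos: [0.3959, 0.2964, 0.0705]
tool_rot: [0.0, 0.45, 0.893, 0.0]
contact_force: [-0.3, 0.4, -0.8]
gripper_width: 0.377
grasp_force: 20.0
```

```bash
python3 - <<'E'
from h import *
p,M,o=pose(); print(p)
p,M=step(p,M,[.397,.296,.0197],36.7,'down')
E
```

```text
[0.39591884 0.29643361 0.07050324]
down slide [-1.0, 0.6, 50.8] roll -0.2
```

>>> send_rows:
  slide:
    - [-1,0.6,10]
    - [-1,0.6,20]
    - [-1,0.6,30]
    - [-1,0.6,38]
    - [-1,0.6,44]
    - [-1,0.6,48]
    - [-1,0.6,50]
    - [-1,0.6,50.8]
  roll: [0,0,0,0,0,0,0,0]
  claw: [0.3,0.3,0.3,0.3,0.3,0.3,0.3,0.3]

```text
t: 56.03
eef_pos: [0.3968, 0.296, 0.0193]
tool_rot: [-0.0, 0.45, 0.893, -0.0]
contact_force: [0.7, 0.8, 0.4]
gripper_width: 0.384
grasp_force: 20.0
```

>>> send_rows:
  slide:
    - [0,0,0]
    - [0,0,0]
    - [0,0,0]
    - [0,0,0]
    - [0,0,0]
    - [0,0,0]
    - [0,0,0]
    - [0,0,0]
  roll: [0,0,0,0,0,0,0,0]
  claw: [0.38,0.42,0.47,0.52,0.58,0.64,0.7,0.7]

```text
t: 56.7
eef_pos: [0.397, 0.296, 0.0197]
tool_rot: [0.0, 0.45, 0.893, 0.0]
contact_force: [0.5, -1.1, 0.1]
gripper_width: 0.694
grasp_force: 0.0
```

>>> send_rows:
  slide:
    - [0,0,-10]
    - [0,0,-25]
    - [0,0,-45]
    - [0,0,-75]
    - [0,0,-110]
    - [0,0,-150]
    - [0,0,-190]
    - [0,0,-230]
  roll: [0,0,0,0,0,0,0,0]
  claw: [0.7,0.7,0.7,0.7,0.7,0.7,0.7,0.7]

```text
t: 57.37
eef_pos: [0.3961, 0.2959, 0.2521]
tool_rot: [-0.0, 0.449, 0.893, -0.0]
contact_force: [1.1, 0.2, 0.3]
gripper_width: 0.702
grasp_force: 0.0
```

```bash
python3 - <<'E'
from h import *
p,M,o=pose(); print(p)
p,M=step(p,M,[.56,.15,.28],20,'mid')
p,M=step(p,M,[.61,-.04,.28],0,'look row')
E
```

```text
[0.39607292 0.29589764 0.25212991]
mid slide [-214.9, 44.6, -27.9] roll 16.6
look row slide [-195.6, -18.0, -0.0] roll 20.0
```

Retreat to the row viewpoint and make a full check (in case something was knocked).

>>> send_rows:
  slide:
    - [-27,6,-5]
    - [-54,11,-10]
    - [-81,17,-15]
    - [-108,22,-20]
    - [-135,28,-28]
    - [-162,34,-28]
    - [-189,39,-28]
    - [-215,45,-28]
  roll: [2,4,6,8,10,12,14,16.6]
  claw: [0.7,0.7,0.7,0.7,0.7,0.7,0.7,0.7]

```text
t: 58.03
eef_pos: [0.5617, 0.1488, 0.2786]
tool_rot: [0.0, 0.575, 0.818, 0.0]
contact_force: [-0.4, 1.1, 0.5]
gripper_width: 0.7
grasp_force: 0.0
```

>>> send_rows:
  slide:
    - [-33,-3,10]
    - [-66,-6,20]
    - [-99,-9,30]
    - [-132,-12,40]
    - [-165,-15,40]
    - [-196,-18,40]
    - [-196,-18,40]
    - [-196,-18,40]
  roll: [4,8,12,16,20,20,20,20]
  claw: [0.7,0.7,0.7,0.7,0.7,0.7,0.7,0.7]

```text
t: 58.7
eef_pos: [0.611, -0.0429, 0.2379]
tool_rot: [-0.0, 0.709, 0.705, -0.0]
contact_force: [0.2, 0.4, 0.3]
gripper_width: 0.703
grasp_force: 0.0
```

>>> send_rows:
  slide:
    - [0,0,0]
    - [0,0,0]
    - [0,0,0]
    - [0,0,0]
    - [0,0,0]
    - [0,0,0]
    - [0,0,0]
    - [0,0,0]
  roll: [0,0,0,0,0,0,0,0]
  claw: [0.7,0.7,0.7,0.7,0.7,0.7,0.7,0.7]

```text
t: 59.37
eef_pos: [0.611, -0.0403, 0.2376]
tool_rot: [-0.0, 0.707, 0.707, -0.0]
contact_force: [0.5, -0.4, -1.1]
gripper_width: 0.696
grasp_force: 0.0
```

```bash
python3 - <<'E'
from h import *
print(pose()[0]); snap('wrist','w9'); err('w9'); snap('side','s9'); crop('s9',120,100,420,400,2,'s9b')
E
```

```text
[ 0.61101399 -0.04027637  0.23763909]
(628.4, 108.4, 6.2, 37.5, 25.3, 866) place1 err [0.8 1.3] yaw -0.9
(593.5, 48.3, 11.9, 37.0, 25.4, 778) 
(637.4, 27.7, 7.6, 36.9, 24.9, 726) place3 err [-0.3 -0. ] yaw 0.5
(642.5, -12.0, 7.2, 38.9, 27.5, 776) place4 err [-0.2 -0.1] yaw 0.1
(648.2, -51.4, 7.3, 36.2, 24.6, 588) place5 err [ 0.6 -0. ] yaw 0.2
(652.4, -92.4, 6.6, 36.1, 24.4, 534) place6 err [-0.3 -1.3] yaw -0.5
place (633.1, 67.4, 7.0, 47.4, 32.9)
place (642.7, -11.6, 7.4, 46.5, 32.4)
place (651.5, -76.9, 3.6, 45.4, 5.6)
place (629.3, 92.6, 0.1, 43.7, 7.2)
```

View pics/s9b.png

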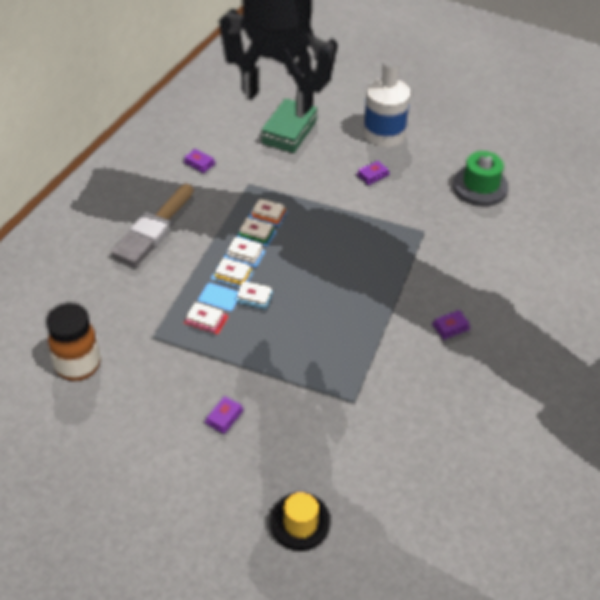

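The side view shows the cap in the holder (300,515), the open bottle, and the roll on its stand. Light blue, however, has been knocked off place 2 to (0.5935, 0.0483). I'll put it back, gripping 3 mm off its centre to stay clear of yellow.

```bash
cat >> h.py <<'E'
def dirs(d):
    a=np.radians(d); return np.array([np.cos(a),np.sin(a)])/1e3,np.array([-np.sin(a),np.cos(a)])/1e3
E
python3 - <<'E'
from h import *
bx,by=dirs(11.9); g=np.array([.5935,.0483])+1.3*bx+3*by
p,M,o=pose()
p,M=step(p,M,[*g,.06],11.9,'over')
p,M=step(p,M,[*g,.009],11.9,'down')
E
```

```text
over slide [91.9, -17.0, 177.6] roll -12.0
down slide [0.0, 0.0, 51.0] roll -0.0
```

>>> send_rows:
  slide:
    - [30,-5,35]
    - [60,-11,70]
    - [92,-17,105]
    - [92,-17,140]
    - [92,-17,177]
    - [92,-17,177]
    - [92,-17,177]
    - [92,-17,177]
  roll: [-4,-8,-12,-12,-12,-12,-12,-12]
  claw: [0.55,0.55,0.55,0.55,0.55,0.55,0.55,0.55]
  force: 25

```text
t: 60.13
eef_pos: [0.5956, 0.0513, 0.0625]
tool_rot: [0.001, 0.63, 0.776, 0.001]
contact_force: [0.7, 0.5, 1.1]
gripper_width: 0.55
grasp_force: 0.0
```

>>> send_rows:
  slide:
    - [0,0,0]
    - [0,0,0]
    - [0,0,0]
    - [0,0,0]
    - [0,0,0]
    - [0,0,0]
    - [0,0,0]
    - [0,0,0]
  roll: [0,0,0,0,0,0,0,0]
  claw: [0.55,0.55,0.55,0.55,0.55,0.55,0.55,0.55]

```text
t: 60.8
eef_pos: [0.5941, 0.0516, 0.0606]
tool_rot: [-0.0, 0.63, 0.777, -0.0]
contact_force: [0.6, 0.6, 0.6]
gripper_width: 0.545
grasp_force: 0.0
```

```bash
python3 - <<'E'
from h import *
bx,by=dirs(11.9); g=np.array([.5935,.0483])+1.3*bx+3*by
p,M,o=pose(); print(p)
p,M=step(p,M,[*g,.009],11.9,'down')
step(p,M,[*(PL[1]+1.9*ex+3*ey),.06],PYAW,'place over')
E
```

```text
[0.59412278 0.05164019 0.06063408]
down slide [-0.1, 0.0, 51.6] roll 0.0
place over slide [10.4, 43.1, -51.0] roll 4.8
```

>>> send_rows:
  slide:
    - [0,0,20]
    - [0,0,40]
    - [0,0,51.5]
    - [0,0,51.5]
    - [0,0,51.5]
    - [0,0,51.5]
    - [0,0,51.5]
    - [0,0,51.5]
  roll: [0,0,0,0,0,0,0,0]
  claw: [0.55,0.55,0.55,0.55,0.3,0.3,0.3,0.3]

```text
t: 61.47
eef_pos: [0.5948, 0.0518, 0.0101]
tool_rot: [0.001, 0.63, 0.777, 0.001]
contact_force: [0.4, 0.2, -0.5]
gripper_width: 0.445
grasp_force: 25.1
```

>>> send_rows:
  slide:
    - [0,0,-20]
    - [0,0,-40]
    - [0,0,-51]
    - [4,20,-51]
    - [10.4,43,-51]
    - [10.4,43,-51]
    - [10.4,43,-51]
    - [10.4,43,-51]
  roll: [0,0,0,2,4.8,4.8,4.8,4.8]
  claw: [0.3,0.3,0.3,0.3,0.3,0.3,0.3,0.3]

```text
t: 62.13
eef_pos: [0.6334, 0.0704, 0.06]
tool_rot: [-0.0, 0.661, 0.75, -0.0]
contact_force: [0.1, -0.1, -0.4]
gripper_width: 0.447
grasp_force: 25.3
```

>>> send_rows:
  slide:
    - [0,0,0]
    - [0,0,0]
    - [0,0,0]
    - [0,0,0]
    - [0,0,0]
    - [0,0,0]
    - [0,0,0]
    - [0,0,0]
  roll: [0,0,0,0,0,0,0,0]
  claw: [0.3,0.3,0.3,0.3,0.3,0.3,0.3,0.3]

```text
t: 62.8
eef_pos: [0.6341, 0.0707, 0.0601]
tool_rot: [0.0, 0.662, 0.75, -0.0]
contact_force: [-0.3, -0.1, -1.1]
gripper_width: 0.447
grasp_force: 25.3
```

```bash
python3 - <<'E'
from h import *
p,M,o=pose(); print(p,o['gripper_width'],o['grasp_force'])
step(p,M,[*(PL[1]+1.9*ex+3*ey),.0095],PYAW,'down')
E
```

```text
[0.63405542 0.07068643 0.06014225] 0.44738112110597084 25.266261398792267
down slide [-0.1, 0.2, 50.6] roll -0.0
```

>>> send_rows:
  slide:
    - [0,0.2,20]
    - [0,0.2,38]
    - [0,0.2,46]
    - [0,0.2,50]
    - [0,0.2,50]
    - [0,0.2,50]
    - [0,0.2,50]
    - [0,0.2,50]
  roll: [0,0,0,0,0,0,0,0]
  claw: [0.3,0.3,0.3,0.3,0.3,0.55,0.57,0.57]

```text
t: 63.47
eef_pos: [0.635, 0.0709, 0.0111]
tool_rot: [0.001, 0.662, 0.75, 0.001]
contact_force: [-0.2, 0.1, -0.1]
gripper_width: 0.569
grasp_force: 0.0
```

>>> send_rows:
  slide:
    - [0,0,-25]
    - [0,0,-60]
    - [-20,-5,-100]
    - [-50,-15,-140]
    - [-80,-20,-175]
    - [-108,-36,-175]
    - [-108,-36,-175]
    - [-108,-36,-175]
  roll: [0,0,0,2,4,6,7,7]
  claw: [0.57,0.57,0.57,0.57,0.57,0.57,0.57,0.57]

```text
t: 64.13
eef_pos: [0.6121, -0.0452, 0.187]
tool_rot: [0.002, 0.709, 0.706, 0.0]
contact_force: [-0.6, 0.9, -0.3]
gripper_width: 0.57
grasp_force: 0.0
```

>>> send_rows:
  slide:
    - [0,0,-50]
    - [0,0,-50]
    - [0,0,-50]
    - [0,0,-50]
    - [0,0,-50]
    - [0,0,-50]
    - [0,0,-50]
    - [0,0,-50]
  roll: [0,0,0,0,0,0,0,0]
  claw: [0.57,0.57,0.57,0.57,0.57,0.57,0.57,0.57]

```text
t: 64.8
eef_pos: [0.6116, -0.0407, 0.2342]
tool_rot: [-0.001, 0.706, 0.708, -0.0]
contact_force: [0.2, 0.4, 0.1]
gripper_width: 0.568
grasp_force: 0.0
```

```bash
python3 - <<'E'
from h import *
print(pose()[0]); snap('wrist','w10'); err('w10')
E
```

```text
[ 0.61157893 -0.04072878  0.2342288 ]
(628.4, 108.5, 6.3, 37.5, 25.4, 890) place1 err [0.8 1.4] yaw -0.8
(633.1, 67.3, 7.4, 37.9, 25.5, 840) place2 err [ 0.4 -0.1] yaw 0.3
(771.8, 51.6, 1.7, 34.0, 31.4, 418) 
(637.5, 27.6, 8.2, 37.7, 25.0, 748) place3 err [-0.2 -0.1] yaw 1.1
(642.4, -11.9, 7.0, 38.9, 27.6, 795) place4 err [-0.3 -0. ] yaw -0.1
(648.3, -51.3, 7.1, 36.3, 25.1, 606) place5 err [0.7 0.1] yaw -0.0
(652.3, -92.4, 7.6, 36.1, 24.4, 548) place6 err [-0.4 -1.3] yaw 0.5
place (633.3, 67.2, 6.8, 47.2, 32.5)
place (643.0, -11.5, 7.6, 47.2, 32.2)
place (651.4, -76.9, 5.2, 45.2, 5.3)
place (627.8, 106.7, 7.2, 44.7, 30.9)
```

The row is complete again, within 1.5 mm. The roll and cap were confirmed in the side view. Handing in.

```bash
python3 -c "
from station import bot
print(bot.hand_in())"
```

```text
the job is handed in; nothing more can be done
None
```

I handed the job in at about 65 s: all six blocks are on their places (within 1.5 mm), the roll rests on its stand, and the cap is in the holder with the bottle left open; the light blue block was knocked off place 2 mid-run, so I put it back last, after the cap.

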